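# Dry-fit a packing pile in the bench clamp

### The arm

A 7-joint arm with a two-finger parallel gripper is mounted at the origin on the work surface. World frame = base frame: x ahead of the robot, y to its left, z up, the work surface at z = 0. Lengths are in m, angles in rad, forces in N, time in s.
With the tool pointing down it reaches from about 0.4 to 0.85 m from the base axis. Payload 4.5 kg.
Tool frame: the origin (TCP) lies between the finger pads; the fingertips stand r.finger_overhang ahead of it and the grasp point (between the pads) lies 8 mm behind it (r.finger_overhang is the distance from the TCP to the fingertips, in m); z points along the fingers, x is the direction in which the jaws open and shut, and the axes are right-handed (so a half turn about z gives the same grasp; the last joint's range is limited). The gripper opens to 88 mm and grips with 3 to 60 N. Pads are 18 mm wide; open, the fingers measure 123 mm over their backs; the gripper's body (75 mm by 187 mm) begins 45 mm behind the grasp point.
Start: joints at [-1.207, 0.689, -0.195, 1.565, 0.157, 0.902, -0.215], TCP at [0.202, 0.591, 0.25] pointing down, gripper open.
Joint ranges: [-3.01, 3.01], [-0.46, 2.08], [-1.47, 1.51], [0.13, 2.56], [-1, 4.14], [0.04, 2.09], [-2.66, 2.66]. Speed limits (rad/s): [2.57, 2.57, 3.14, 3.14, 3.14, 3.14, 3.14].

### API

Orientations are given as a unit quaternion [x, y, z, w].
In Python, from plant import r gives the robot as it stands.
- The arm moves only by the tool move_arm, never from a script. Its argument "targets" is a list that holds one entry, the list of rows, each a list of 7 numbers: the turn, a rotation vector about the world's x, y, z in rad, then the shift along the world's x, y, z in m, then the opening, from 0 (shut) to 1 (fully open). A call has 1 to 5 rows; each row shifts and turns the pose as measured when the row begins; what a row does not reach is not made up. A row lasts 1/10 s, in which the tool goes at most 50 mm and 8.59 degrees, less where a joint would pass 70% of its speed; a pose out of reach is approached as far as the arm can. A call with a gripper value outside its range is refused whole. The fingers move at their own pace and stop on an object; "force" is the grip in N (left out, the last holds). Time passes only in rows, so rows that do not move let the fingers close. It gives the time, the measured TCP pose, the force and the opening at its end, in the units of the state.
- r.get_state(): the state, without advancing time (a new reading comes with each control period).
- r.snapshot(name): name is "scene" or "top" or "wrist"; returns a dict with "frame" (384x512x3 uint8, red, green, blue), "K" (3x3 intrinsics, pixels), "T" (4x4, takes a point from camera to world coordinates). Camera axes: x right, y up, looking along -z (the intrinsics and any distortion apply to the point x, -y, -z); pixel columns grow to the right and rows downward; lengths in m; the calibration is good to about 2 mm. A picture is of the moment at which its call begins. There is no depth.
- r.finish_job(): hands the job in, once; it reports no verdict.
Trained networks look in a picture, given as the dict that the camera call returned (one of the last four; its "shot" number tells which), for a name from the list of things; names that differ only in an ending like _2 or _b are one class to them, and where a whole thing is asked for, a point or a joint stands for the part that bears it (a point fixed in the world has none). Each returns a list of dicts, best first, with "score" (0 to 1); they miss things now and then, are a little off and sometimes report something else, mostly with a low value. They report only what shows in the picture. A call takes as long as a camera call. They do not tell look-alikes from the thing itself.
- r.find_in(picture, query): "centre" ([row, column] in pixels, amid what is visible of it).
The state is a dict: "clock": time; "q": joint angles; "qd": joint speeds; "joint_torque": joint torques, N m; "tool_pos": TCP position; "eef_rot": TCP orientation; "contact_force": force on the tool from outside, world axes, zero at the start; "moment": the same for the moment, N m; "opening": opening from 0.0 (shut) to 1.0 (fully open).
Only numpy, scipy, OpenCV 4.12 (cv2) and the standard library are available. Lean on these libraries where they do the work, as an engineer would, in place of code of your own. Each camera call takes 0.05 s, during which the arm holds its last target. There are 200 camera calls.

### The job

Dry-fit the packing for a washer that rocks: swing the bench clamp's arm up and right back so that it stays open, then stack all the timber offcuts lying on the bench into one steady pile on the middle of the clamp's bed, each lying flat, with the two wedges' thick ends at opposite ends so that the pile does not lean. When the pile is complete, lower the arm so that its pad rests on top of the pile and leave it clamped. Do not disturb the mug or the jar of screws.

Things in the scene. Friction and masses are not known exactly. Their poses are not given: they have to be found in the camera images.
- clamp: bench clamp, bolted down: steel foot plate 290 x 100 x 8 mm with a dark hardwood bed block (150 mm in x, 84 mm in y, top 25 mm above the bench) and a grey fork 150 mm high holding the arm's pivot pin. Origin: on the bench under the bed's middle; x along the plate from bed to fork (pivot at x = 170 mm, z = 160 mm), y sideways along the pin, z up
- bed (a point): middle of the top face of the clamp's bed
- clamp_hinge (a point): centre of the pivot pin of the clamp arm, 160 mm above the bench; the pin runs along the clamp's y axis
- clamp_arm (a joint): angle of the weighted steel arm (0.55 kg, 22 mm wide, 26 deep, 192 long from pivot): 0 level, over the bed towards the clamp's -x; grows swinging up and back; -0.55 on its lower stop; 1.9 leaning back on its rear stop. Falls to the bed by its weight below 1.4, stays back by its weight above 1.65. Damped: sinks in about 2 s if let go; moving the handle takes 5 to 10 N
- handle_near (a point): middle of the free length of the arm's cross handle on the clamp's +y side (nearer the robot). The handle is a round steel bar, 14 mm diameter, through the arm, parallel to the pivot pin, 120 mm from the pivot, sticking out 63 mm either side of the arm; this point is 56 mm from the arm's middle plane
- handle_far (a point): the same point of the cross handle on the other (-y) side, away from the robot
- pad: swivelling rubber foot of the spindle under the arm, a disc 26 mm across and 9 mm thick that swivels by itself to lie flat; origin at its swivel, 170 mm along the arm from the pivot and 30 mm below the arm's middle line, 9 mm above the disc's face. With the arm down it meets a pile within 8 mm of the bed's middle, for pile tops 80 to 170 mm above the bench
- wedge_a: timber wedge, 120 mm long (x), 60 mm wide (y), flat underside, top face sloping from 26 mm high at its thick end (+x) to 14 mm at its thin end (-x): 0.1 rad. Origin: middle of the underside (20 mm high there); z points up unless it is turned over. 100 g
- wedge_a_thick (a point): point in the thick end of wedge_a, 58 mm from its middle along +x
- wedge_b: timber wedge, 120 mm long (x), 60 mm wide (y), flat underside, top face sloping from 26 mm high at its thick end (+x) to 14 mm at its thin end (-x): 0.1 rad. Origin: middle of the underside (20 mm high there); z points up unless it is turned over. 100 g. The twin of wedge_a
- wedge_b_thick (a point): point in the thick end of wedge_b, 58 mm from its middle along +x
- mitred: flat timber offcut 24 mm thick, 60 mm wide (y), one end sawn at a slant: the edge at y = -30 mm runs from x = -60 to 60, the edge at y = +30 mm from x = -60 to 10. Flat top and underside. Origin: on the underside, middle of the long edge's length and of the width; centre of mass at about x = -14, y = -3 mm. 110 g. May be absent (None)
- undercut: timber offcut 26 mm thick, 60 mm wide (y), one end sawn sloping under, so that its underside is only 70 mm long (x = -35 to 35) while its flat top is 120 mm long (x = -35 to 85, overhanging at +x). Origin: middle of the underside; centre of mass at about x = 8 mm. 100 g. May be absent (None)
- rebated: length of rebated timber, 120 mm long (x), 60 mm wide (y): full 26 mm high from y = -6 to 30 mm, only 16 mm high from y = -30 to -6 mm, so that its upper flat is 36 mm wide with its middle at y = 12 mm. Origin: middle of the flat underside. 110 g. May be absent (None)
- half_round: length of half-round moulding, 110 mm long (x), 56 mm wide (y), flat underside, sides 12 mm high, then a rounded top whose crown runs along its middle line at 26 mm; nothing lies steadily on it. Origin: middle of the underside. 90 g. May be absent (None)
- mug: white ceramic mug, 80 mm across, 92 mm high; origin at the middle of its foot
- screw_jar: glass jar with a steel cap, 68 mm across, 85 mm high; origin at the middle of its foot
Things that resemble listed ones, but are neither listed nor needed, are in the scene too. What is shaped like the wedge_a but green or purple is not meant.

How it is judged:
By the outcome, as a careful person would: the job done as asked, in the order asked, and still so for the second after the job is handed in, with the robot touching nothing.
Of mitred, undercut, rebated, half_round only 2 to 4 are there at a start; the rules pass over those that are not, and their reading is None.
At some moment in a run one of mitred, wedge_a may be knocked a few centimetres aside while the robot is not near it.
Once in a run the grip may slacken for a moment while it holds something.
It also fails if it takes over 210 s, if anything falls off the work surface, if the arm or the gripper's body presses on something with over 40 N, if the wrist force passes 120 N, or if a joint passes its speed limit or range.

## Working session

There is one attempt and no reset: what is moved stays moved. The work goes in short steps, Python scripts to look and compute and a tool call to move; the robot and the scene stay as the last step left them, time stands still between calls to the robot, and variables do not carry over. Pictures are saved under pics/ and viewed, about 12 in all and at most 16, crops included, and the job is handed in when it is done.

Besides the shell and the picture viewer there is one more tool, called as a command line: name --argument value ..., lists and objects as JSON in quotes. move_arm: Moves the arm, as the interface text tells. Its arguments: {"type":"object","properties":{"targets":{"type":"array","items":{"type":"array","items":{"type":"array","items":{"type":"number"}}}},"force":{"type":"number"}},"required":["targets"]}

```bash
ls; mkdir -p pics; cat > h.py <<'E'
import numpy as np, cv2
from plant import r
from scipy.spatial.transform import Rotation as R
def save(s,name,crop=None,scale=1):
    f=s["frame"][...,::-1]
    if crop: a,b,c,d=crop; f=f[a:b,c:d]
    f=cv2.resize(f,None,fx=scale,fy=scale,interpolation=cv2.INTER_CUBIC); cv2.imwrite("pics/"+name+".png",f)
def ray(s,rc,z=0.0):
    K=s["K"];T=s["T"]; p=np.linalg.inv(K)@[rc[1],rc[0],1]; d=T[:3,:3]@[p[0],-p[1],-p[2]]; o=T[:3,3]
    return o+d*(z-o[2])/d[2]
def proj(s,P):
    T=s["T"]; c=np.linalg.inv(T)@[*P,1]; p=s["K"]@[c[0],-c[1],-c[2]]; return p[1]/p[2],p[0]/p[2]
def st():
    s=r.get_state(); print(s["clock"],np.round(s["tool_pos"],4),np.round(R.from_quat(s["eef_rot"]).as_matrix(),3).tolist(),np.round(s["contact_force"],2),round(s["opening"],3)); return s
E
python3 - <<'E'
from h import *
print(r.finger_overhang); st()
a=r.snapshot("top"); b=r.snapshot("scene")
save(a,"top0",None,1.5); save(b,"scene0",None,1.5)
print({k:v for k,v in a.items() if k not in("frame",)})
for q in ["clamp","bed","clamp_hinge","handle_near","handle_far","pad","wedge_a","wedge_a_thick","mitred","undercut","rebated","half_round","mug","screw_jar"]:
    for n,s in (("top",a),("scene",b)):
        for d in r.find_in(s,q)[:4]: print(q,n,np.round(d["centre"]),round(d["score"],2),np.round(ray(s,d["centre"],0.02)[:2],3))
E
```

```text
pics
0.011
0.0 [0.2022 0.5907 0.2489] [[0.324, 0.946, -0.0], [0.946, -0.324, -0.002], [-0.002, 0.0, -1.0]] [0.07 0.55 0.14] 0.997
{'K': array([[470.63665412,   0.        , 264.49724959],
       [  0.        , 470.63665412, 189.27267734],
       [  0.        ,   0.        ,   1.        ]]), 'T': array([[-0.02359746,  0.99159729, -0.12719264,  0.29901675],
       [-0.99948043, -0.02619416, -0.01878143,  0.01345209],
       [-0.02195532,  0.12668336,  0.9917002 ,  1.57923627],
       [ 0.        ,  0.        ,  0.        ,  1.        ]]), 'shot': 1}
clamp top [163. 232.] 0.68 [0.592 0.15 ]
clamp top [204. 146.] 0.18 [0.458 0.44 ]
clamp scene [242. 280.] 0.88 [0.589 0.167]
clamp scene [234. 282.] 0.16 [0.557 0.158]
bed top [162. 235.] 0.8 [0.595 0.14 ]
bed top [154. 227.] 0.4 [0.624 0.167]
bed scene [239. 279.] 0.68 [0.578 0.155]
clamp_hinge top [162. 237.] 0.95 [0.595 0.132]
clamp_hinge scene [241. 277.] 0.78 [0.589 0.153]
handle_near top [149. 231.] 0.59 [0.639 0.153]
handle_near scene [234. 282.] 0.97 [0.556 0.158]
handle_far top [155. 228.] 0.91 [0.62  0.163]
handle_far scene [233. 2
[... 989 characters left out ...]
0.] 0.42 [ 0.499 -0.37 ]
undercut top [168. 312.] 0.91 [ 0.565 -0.118]
undercut top [161. 237.] 0.38 [0.597 0.132]
undercut scene [210. 216.] 0.65 [ 0.565 -0.117]
undercut scene [233. 282.] 0.53 [0.551 0.158]
rebated top [152. 363.] 0.98 [ 0.616 -0.292]
rebated top [221. 209.] 0.43 [0.399 0.228]
rebated scene [204. 170.] 0.96 [ 0.621 -0.289]
half_round top [209. 297.] 0.87 [ 0.431 -0.065]
half_round top [187. 391.] 0.24 [ 0.497 -0.379]
half_round scene [192. 247.] 0.85 [ 0.437 -0.045]
mug top [204. 145.] 0.72 [0.46  0.444]
mug top [154. 226.] 0.72 [0.622 0.172]
mug scene [236. 364.] 0.61 [0.43  0.434]
screw_jar top [114. 273.] 0.87 [0.759 0.009]
screw_jar scene [266. 217.] 0.65 [0.771 0.005]
```

View pics/top0.png

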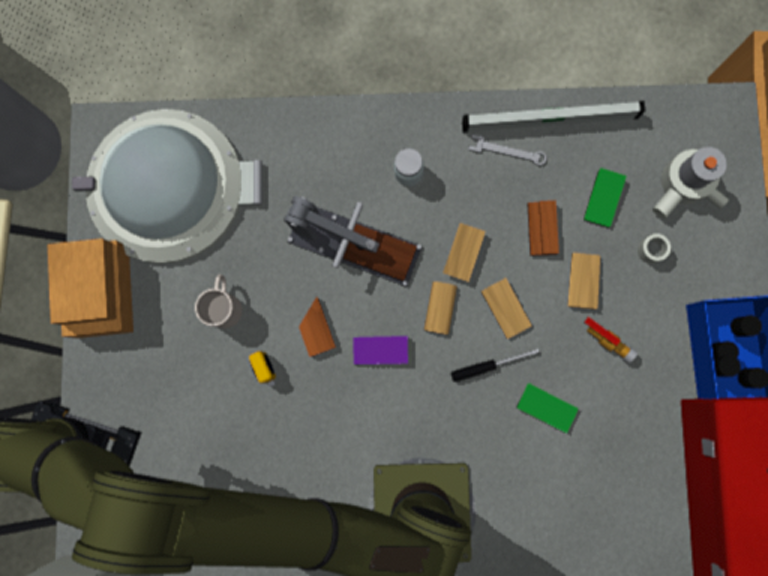

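View pics/scene0.png

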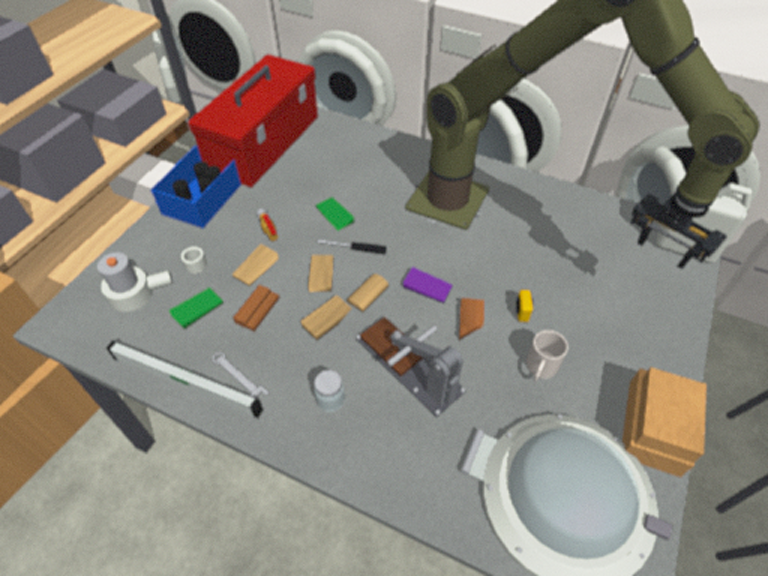

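Top view (1.5×): the clamp runs from its fork at (300,215) to its bed at (400,258).
- **Wedge candidates:** tan pieces at (507,308) and (585,280). The green pieces at (548,408) and (605,197) and the purple one at (381,350) are look-alikes.
- **Other offcuts:** undercut (464,252), half-round (440,307), rebated (543,228), mitred (317,328), so all four are present.
- **To avoid:** jar (408,165) and mug (213,305).

First I'll go above the clamp.

move_arm --targets '[[[0,0,0,0.02,-0.03,0.03,1],[0,0,0,0.03,-0.037,0.03,1],[0,0,0,0.03,-0.037,0.02,1],[0,0,0,0.03,-0.037,0.02,1],[0,0,0,0.03,-0.037,0.02,1]]]'

```text
clock: 2.0
tool_pos: [0.3336, 0.4172, 0.3667]
eef_rot: [0.809, 0.588, -0.003, -0.001]
contact_force: [0.9, 0.3, 0.2]
opening: 0.998
```

move_arm --targets '[[[0,0,0,0.03,-0.037,0.01,1],[0,0,0,0.03,-0.037,0.01,1],[0,0,0,0.03,-0.037,0.01,1],[0,0,0,0.03,-0.037,0,1],[0,0,0,0.03,-0.037,0,1]]]'

```text
clock: 2.5
tool_pos: [0.4881, 0.2266, 0.4023]
eef_rot: [0.809, 0.588, 0.002, -0.002]
contact_force: [0.6, 0.3, 0.0]
opening: 0.999
```

```bash
python3 - <<'E'
from h import *
st(); s=r.snapshot("wrist"); save(s,"w1",None,1.3); print(np.round(s["T"],3).tolist(),s["K"][0,0])
for q in ["bed","clamp_hinge","handle_near","handle_far","mitred","undercut","half_round","pad"]:
    for d in r.find_in(s,q)[:2]: print(q,np.round(d["centre"]),round(d["score"],2),np.round(ray(s,d["centre"],0.1)[:2],3))
E
```

```text
2.5 [0.4881 0.2266 0.4023] [[0.308, 0.952, 0.001], [0.952, -0.308, 0.005], [0.005, -0.0, -1.0]] [0.64 0.35 0.03] 0.999
[[0.307, -0.915, -0.262, 0.421], [0.952, 0.297, 0.078, 0.247], [0.006, -0.273, 0.962, 0.538], [0.0, 0.0, 0.0, 1.0]] 271.5104321984864
bed [215. 236.] 0.72 [0.575 0.173]
bed [101. 234.] 0.44 [0.397 0.229]
handle_near [236. 231.] 0.7 [0.61  0.151]
handle_far [238. 229.] 0.61 [0.611 0.146]
mitred [102. 233.] 0.89 [0.399 0.227]
undercut [231. 109.] 0.79 [ 0.534 -0.049]
half_round [171. 111.] 0.73 [0.439 0.002]
pad [215. 214.] 0.57 [0.563 0.136]
```

View pics/w1.png

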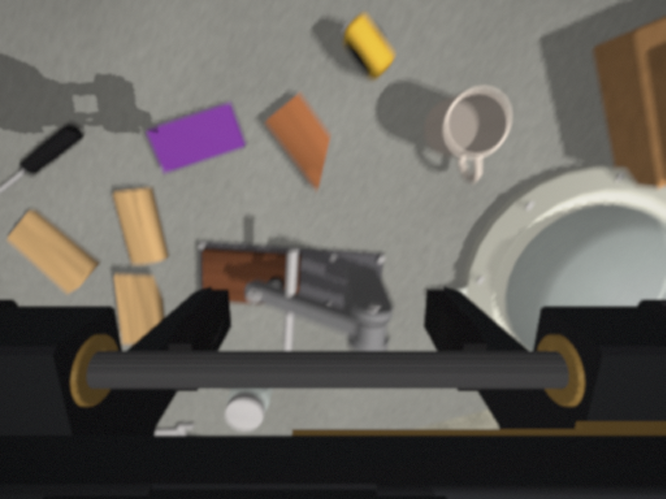

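```bash
python3 - <<'E'
from h import *
from scipy.optimize import least_squares
t=r.snapshot("top"); w=r.snapshot("wrist"); save(t,"top1",(115,205,170,300),6)
print(np.round(r.get_state()["tool_pos"],3))
W=[((203,250),(-.075,.042,.025)),((200,243),('e0',.05,.008)),((383,257),('e1',.05,.008)),((291,250),('h',.074,0))]
T=[((413,283),('e0',.05,.008)),((423,247),('e0',-.05,.008)),((290,240),('e1',.05,.008)),((340,264),('h',.074,0)),((358,207),('h',-.074,0))]
def f(p):
    x,y,th,a,e0=p; c,s=np.cos(th),np.sin(th); o=[]
    for S,L,k in((w,W,1.3),(t,T,1.5)):
        for uv,P in L:
            X,Y,Z=P
            if X=='e0':X=e0
            elif X=='e1':X=e0+.29
            elif X=='h': X=.17-.12*np.cos(a);Z=.16+.12*np.sin(a)
            rr,cc=proj(S,(x+c*X-s*Y,y+s*X+c*Y,Z)); o+=[rr-uv[1]/k,cc-uv[0]/k]
    return np.array(o)
q=least_squares(f,[.59,.14,1.1,-.3,-.08],loss='soft_l1'); print(np.round(q.x,4)); print(np.round(q.fun.reshape(-1,2),1).tolist())
x,y,th,a,e0=q.x
E
```

```text
[0.486 0.229 0.402]
[ 0.5739  0.0799  1.1797 -0.5157 -0.0869]
[[0.6, -0.8], [-0.6, -1.7], [-0.3, 0.4], [1.7, 0.4], [2.2, -3.5], [-1.2, 0.4], [0.7, -1.0], [1.3, -2.4], [-3.2, 2.5]]
```

View pics/top1.png

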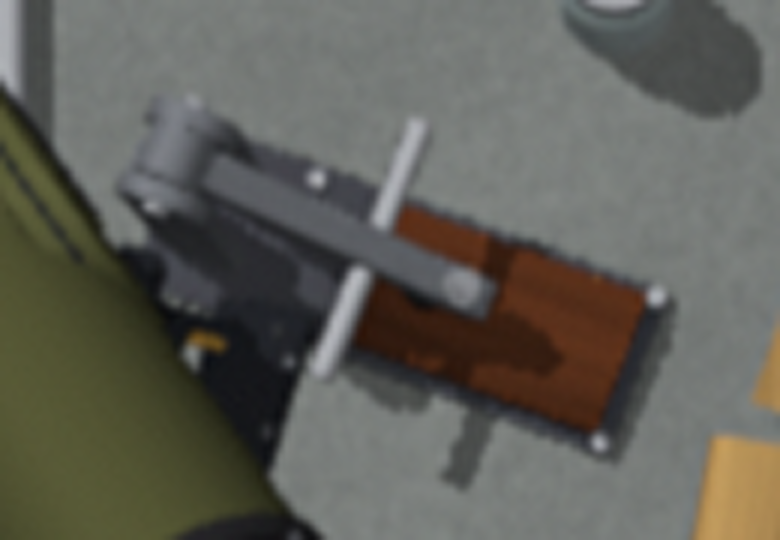

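```bash
cat > fit.py <<'E'
from h import *
from scipy.optimize import least_squares
t=r.snapshot("top"); w=r.snapshot("wrist")
c6=lambda u,v:((u/6+170,v/6+115))
W=[((203/1.3,250/1.3),(-.075,.042,.025)),((383/1.3,257/1.3),('e1',.05,.008)),((292/1.3,251/1.3),('h',.074,0))]
T=[(c6(646,285),(-.075,-.042,.025)),(c6(601,433),(-.075,.042,.025)),(c6(322,375),('h',.074,0)),(c6(418,120),('h',-.074,0)),(c6(405,203),(.075,-.042,.025)),(c6(488,302),('t',0,0))]
def f(p):
    x,y,th,a,e1=p; c,s=np.cos(th),np.sin(th); o=[]
    for S,L in((w,W),(t,T)):
        for uv,P in L:
            X,Y,Z=P
            if X=='e1':X=e1
            elif X=='h': X=.17-.12*np.cos(a);Z=.16+.12*np.sin(a)
            elif X=='t': X=.17-.192*np.cos(a)-.013*np.sin(a);Z=.16+.192*np.sin(a)+.013*np.cos(a)
            rr,cc=proj(S,(x+c*X-s*Y,y+s*X+c*Y,Z)); o+=[rr-uv[1],cc-uv[0]]
    return np.array(o)
q=least_squares(f,[.59,.1,1.1,-.3,.2],loss='soft_l1'); print(np.round(q.x,4)); print(np.round(q.fun.reshape(-1,2),1).tolist())
x,y,th,a,e1=q.x
def c2w(X,Y,Z): return np.round([x+np.cos(th)*X-np.sin(th)*Y,y+np.sin(th)*X+np.cos(th)*Y,Z],4)
for A in [a,-.45,-.2,0,.3,.6,.9,1.2,1.5,1.8,1.95]: print(round(A,2),c2w(.17-.12*np.cos(A),.060,.16+.12*np.sin(A)))
E
python3 fit.py
```

```text
[ 0.573   0.0804  1.176  -0.5089  0.2014]
[[-0.1, -0.4], [-0.8, 0.0], [0.4, -0.1], [1.4, 0.5], [-0.1, -1.0], [-0.0, 0.5], [0.0, 1.6], [-0.7, -0.8], [-1.6, -1.8]]
-0.51 [0.5427 0.1636 0.1015]
-0.45 [0.5415 0.1606 0.1078]
-0.2 [0.5378 0.1518 0.1362]
0 [0.5369 0.1496 0.16  ]
0.3 [0.5389 0.1546 0.1955]
0.6 [0.5449 0.169  0.2278]
0.9 [0.5543 0.1915 0.254 ]
1.2 [0.5663 0.2202 0.2718]
1.5 [0.5798 0.2525 0.2797]
1.8 [0.5935 0.2855 0.2769]
1.95 [0.6001 0.3014 0.2715]
```

Fit: clamp origin (0.573,0.080), yaw 1.176, with the arm on its lower stop. The crop shows the handle ends at (322,375) and (418,120), consistent with that. I'll grip the near handle.

move_arm --targets '[[[0,0,-0.082,0.026,-0.03,-0.02,1],[0,0,0,0.026,-0.03,-0.025,1],[0,0,0,0,0,-0.045,1],[0,0,0,0,0,-0.045,1],[0,0,0,0,0,-0.045,1]]]'

```text
clock: 3.65
tool_pos: [0.5452, 0.1708, 0.2241]
eef_rot: [0.831, 0.555, 0.012, 0.0]
contact_force: [0.9, 0.2, -0.2]
opening: 1.003
```

move_arm --targets '[[[0,0,0,0,0,0,1]]]'

```text
clock: 3.75
tool_pos: [0.5415, 0.1694, 0.219]
eef_rot: [0.831, 0.556, 0.007, -0.001]
contact_force: [-0.1, 0.1, -0.2]
opening: 0.999
```

move_arm --targets '[[[0,0,0,-0.003,-0.001,-0.04,1],[0,0,0,0,0,-0.04,1],[0,0,0,0,0,-0.035,1],[0,0,0,0,0,-0.012,1],[0,0,0,0,0,0,0.6]]]'

```text
clock: 4.25
tool_pos: [0.5459, 0.1727, 0.0976]
eef_rot: [0.831, 0.556, 0.015, 0.001]
contact_force: [-0.3, 0.7, 0.3]
opening: 0.93
```

move_arm --force 20 --targets '[[[0,0,0,0,0,0,0],[0,0,0,0,0,0,0],[0,0,0,0,0,0,0],[0,0,0,0,0,0,0],[0,0,0,0,0,0,0]]]'

```text
clock: 4.75
tool_pos: [0.5509, 0.1747, 0.1054]
eef_rot: [0.831, 0.556, 0.021, 0.002]
contact_force: [0.2, -0.2, -0.6]
opening: 0.482
```

move_arm --targets '[[[0,0,0,-0.012,-0.005,-0.014,0],[0,0,0,0,0,-0.002,0],[0,0,0,0,0,0,0],[0,0,0,0,0,0,0],[0,0,0,0,0,0,0]]]'

```text
clock: 5.25
tool_pos: [0.5389, 0.166, 0.0903]
eef_rot: [0.832, 0.555, 0.019, 0.004]
contact_force: [-1.3, 1.8, -4.3]
opening: 0.141
```

```bash
python3 - <<'E'
from h import *
st(); s=r.snapshot("scene"); st(); save(s,"s2",(170,300,220,370),5)
E
```

```text
5.25 [0.5389 0.166  0.0903] [[0.383, 0.923, 0.036], [0.923, -0.384, 0.015], [0.027, 0.028, -0.999]] [-1.33  1.82 -4.35] 0.141
5.3 [0.5389 0.166  0.0903] [[0.383, 0.923, 0.036], [0.923, -0.384, 0.015], [0.027, 0.028, -0.999]] [-0.96 -2.16 -0.98] 0.144
```

move_arm --targets '[[[0,0,0,-0.0015,-0.004,0.01,0],[0,0,0,-0.0015,-0.004,0.014,0],[0,0,0,-0.001,-0.003,0.014,0],[0,0,0,-0.001,-0.002,0.014,0],[0,0,0,0,0,0.014,0]]]'

```text
clock: 5.8
tool_pos: [0.5321, 0.1497, 0.158]
eef_rot: [0.832, 0.555, 0.016, 0.004]
contact_force: [1.1, -0.3, -10.0]
opening: 0.15
```

move_arm --targets '[[[0,0,0,0,0.001,0.014,0],[0,0,0,0.001,0.002,0.013,0],[0,0,0,0.001,0.003,0.012,0],[0,0,0,0.002,0.005,0.012,0],[0,0,0,0.003,0.006,0.011,0]]]'

```text
clock: 6.3
tool_pos: [0.5401, 0.1693, 0.2289]
eef_rot: [0.831, 0.555, 0.022, 0.003]
contact_force: [3.3, 1.4, -13.8]
opening: 0.148
```

move_arm --targets '[[[0,0,0,0.004,0.01,0.009,0],[0,0,0,0.004,0.01,0.008,0],[0,0,0,0.005,0.011,0.006,0],[0,0,0,0.005,0.011,0.005,0],[0,0,0,0.005,0.012,0.004,0]]]'

```text
clock: 6.8
tool_pos: [0.5556, 0.2073, 0.2686]
eef_rot: [0.834, 0.552, 0.01, 0.01]
contact_force: [-2.4, -8.5, -0.4]
opening: 0.148
```

move_arm --targets '[[[0,0,0,0.005,0.013,-0.003,0],[0,0,0,0.005,0.013,0,0],[0,0,0,0.006,0.014,0,0],[0,0,0,0.006,0.014,0,0],[0,0,0,0.005,0.013,-0.001,0]]]'

```text
clock: 7.3
tool_pos: [0.5763, 0.2542, 0.2823]
eef_rot: [0.837, 0.547, -0.001, 0.02]
contact_force: [-0.3, -5.5, -2.9]
opening: 0.148
```

```bash
python3 - <<'E'
from h import *
st(); s=r.snapshot("scene"); save(s,"s3",(130,300,190,390),4)
E
```

```text
7.3 [0.5763 0.2542 0.2823] [[0.401, 0.916, 0.02], [0.916, -0.4, -0.034], [-0.023, 0.032, -0.999]] [-0.33 -5.55 -2.89] 0.148
```

View pics/s3.png

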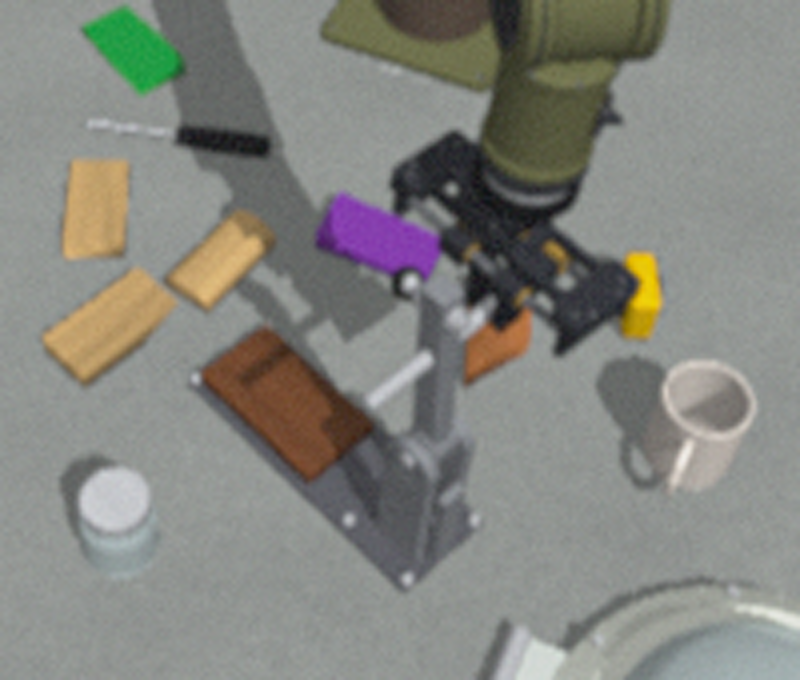

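The arm is close to vertical and still held, so I'll carry on back to the rear stop.

move_arm --targets '[[[0,0,0,0.005,0.012,-0.003,0],[0,0,0,0.005,0.012,-0.003,0],[0,0,0,0.005,0.012,-0.003,0],[0,0,0,0.005,0.012,-0.004,0],[0,0,0,0.004,0.01,-0.005,0]]]'

```text
clock: 7.85
tool_pos: [0.599, 0.3061, 0.2733]
eef_rot: [0.837, 0.546, -0.004, 0.024]
contact_force: [-0.6, -3.4, 3.5]
opening: 0.419
```

move_arm --targets '[[[0,0,0,0.003,0.006,-0.003,0],[0,0,0,0.002,0.004,-0.002,0]]]'

```text
clock: 8.05
tool_pos: [0.6009, 0.3072, 0.2693]
eef_rot: [0.838, 0.544, -0.014, 0.029]
contact_force: [-23.8, -33.4, 25.1]
opening: 0.443
```

move_arm --targets '[[[0,0,0,-0.002,-0.005,0,1],[0,0,0,0,0,0,1],[0,0,0,0,0,0,1],[0,0,0,0,0,0.01,1],[0,0,0,-0.005,0,0.03,1]]]'

```text
clock: 8.55
tool_pos: [0.5937, 0.3072, 0.3079]
eef_rot: [0.838, 0.545, -0.013, 0.026]
contact_force: [1.2, 0.4, -0.1]
opening: 0.876
```

move_arm --targets '[[[0,0,0,-0.01,0,0.04,1],[0,0,0,-0.02,-0.02,0.04,1],[0,0,0,-0.03,-0.04,0,1],[0,0,0,-0.03,-0.04,0,1],[0,0,0,-0.02,-0.04,0,1]]]'

```text
clock: 9.05
tool_pos: [0.484, 0.1796, 0.3982]
eef_rot: [0.833, 0.552, 0.001, 0.022]
contact_force: [0.5, -0.4, -0.0]
opening: 0.997
```

move_arm --targets '[[[0,0,-0.1,0,-0.05,0,1],[0,0,-0.1,0,-0.05,0,1],[0,0,-0.1,0,-0.05,0,1],[0,0,-0.1,0,-0.05,0,1],[0,0,-0.1,0,-0.05,0,1]]]'

```text
clock: 9.55
tool_pos: [0.484, -0.0694, 0.4058]
eef_rot: [0.944, 0.328, 0.006, 0.022]
contact_force: [1.5, -0.8, -0.1]
opening: 1.001
```

```bash
python3 - <<'E'
from h import *
st(); s=r.snapshot("scene"); save(s,"s4",(100,300,60,390),2.4)
t=r.snapshot("top"); save(t,"t4",(80,290,190,420),3.4)
E
```

```text
9.55 [ 0.484  -0.0694  0.4058] [[0.785, 0.62, 0.025], [0.62, -0.784, -0.037], [-0.003, 0.045, -0.999]] [ 1.5  -0.82 -0.09] 1.001
```

View pics/t4.png

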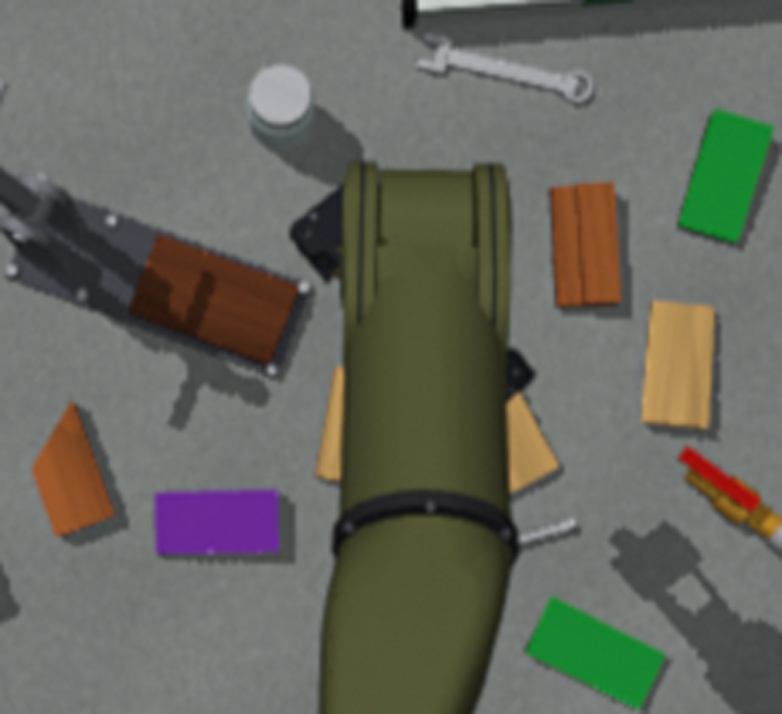

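The clamp arm stays back, with the bed clear around (216,299). Next, a wrist view of the pieces.

```bash
cat >> h.py <<'E'
def blobs(s,z=.024,amin=300):
    h=cv2.cvtColor(s["frame"],cv2.COLOR_RGB2HSV); m=((h[...,0]<24)&(h[...,1]>90)&(h[...,2]>70)).astype(np.uint8)
    m=cv2.morphologyEx(m,cv2.MORPH_OPEN,np.ones((3,3)))
    for c in cv2.findContours(m,0,2)[0]:
        if cv2.contourArea(c)<amin: continue
        P=np.array([ray(s,(p[0][1],p[0][0]),z)[:2] for p in c]).astype(np.float32)
        (cx,cy),(w,l),an=cv2.minAreaRect(P*1000)
        if w>l: w,l,an=l,w,an-90   # long axis angle = an+90
        px=c.reshape(-1,2).mean(0)
        print("px",np.round(px[::-1]),"c",round(cx/1000,4),round(cy/1000,4),"size",round(l),round(w),"long-ax deg",round((an+90)%180,1),"V",int(np.median(h[...,2][m.astype(bool)&(cv2.drawContours(np.zeros(m.shape,np.uint8),[c],0,1,-1)>0)])))
E
python3 - <<'E'
from h import *
w=r.snapshot("wrist"); save(w,"w5",None,1.5)
t=r.snapshot("top")
print("bed",ray(t,(80+299/3.4,190+216/3.4),.025))
print("wrist");blobs(w);print("top");blobs(t,amin=100)
for q in ["wedge_a","wedge_a_thick"]:
    for d in r.find_in(w,q): print(q,np.round(d["centre"]),round(d["score"],2),np.round(ray(w,d["centre"],0.02)[:2],3))
E
```

```text
bed [0.5713761  0.07793759 0.025     ]
wrist
px [329. 468.] c 1.0742 -0.1866 size 434 25 long-ax deg 38.1 V 74
px [284. 435.] c 1.0046 -0.0828 size 163 66 long-ax deg 148.1 V 86
px [282.  69.] c 0.3536 -0.5894 size 166 67 long-ax deg 108.5 V 107
px [254. 183.] c 0.5125 -0.3674 size 81 66 long-ax deg 172.3 V 197
px [249. 238.] c 0.6141 -0.2843 size 123 70 long-ax deg 0.1 V 152
px [234. 108.] c 0.364 -0.4165 size 108 43 long-ax deg 50.5 V 145
px [175. 199.] c 0.4371 -0.1957 size 117 63 long-ax deg 26.2 V 193
px [179. 276.] c 0.564 -0.1088 size 119 60 long-ax deg 159.7 V 188
px [117. 245.] c 0.442 -0.0519 size 109 53 long-ax deg 168.2 V 194
px [105. 345.] c 0.5699 0.0805 size 151 83 long-ax deg 68.0 V 104
top
px [327. 469.] c 0.0489 -0.6505 size 362 184 long-ax deg 178.7 V 149
px [225. 404.] c 0.3685 -0.4099 size 115 37 long-ax deg 54.1 V 140
px [220. 211.] c 0.4063 0.2294 size 115 62 long-ax deg 19.3 V 140
px [210. 346.] c 0.4271 -0.2181 size 99 55 long-ax deg 2.7 V 173
px [187. 388.] c 0.4956 -0.3705 size 121 64 long-ax deg 173.5 V 179
px [186.  63.] c 0.5116 0.7331 size 219 185 long-ax deg 4.6 V 188
px [165. 254.] c 0.5753 0.0818 size 149 79 long-ax deg 67.9 V 86
px [153. 363.] c 0.6177 -0.2859 size 120 64 long-ax deg 0.3 V 137
px [ 74. 503.] c 0.8761 -0.7384 size 389 132 long-ax deg 174.9 V 117
wedge_a [314. 231.] 0.94 [ 0.693 -0.431]
wedge_a [259. 184.] 0.93 [ 0.523 -0.374]
wedge_a [136.  81.] 0.8 [ 0.221 -0.267]
wedge_a [ 23. 244.] 0.75 [0.352 0.069]
wedge_a [176. 197.] 0.73 [ 0.438 -0.198]
wedge_a_thick [134.  80.] 0.89 [ 0.218 -0.266]
wedge_a_thick [ 21. 244.] 0.83 [0.35  0.072]
wedge_a_thick [313. 229.] 0.71 [ 0.688 -0.432]
wedge_a_thick [174. 198.] 0.58 [ 0.437 -0.194]
```

View pics/w5.png

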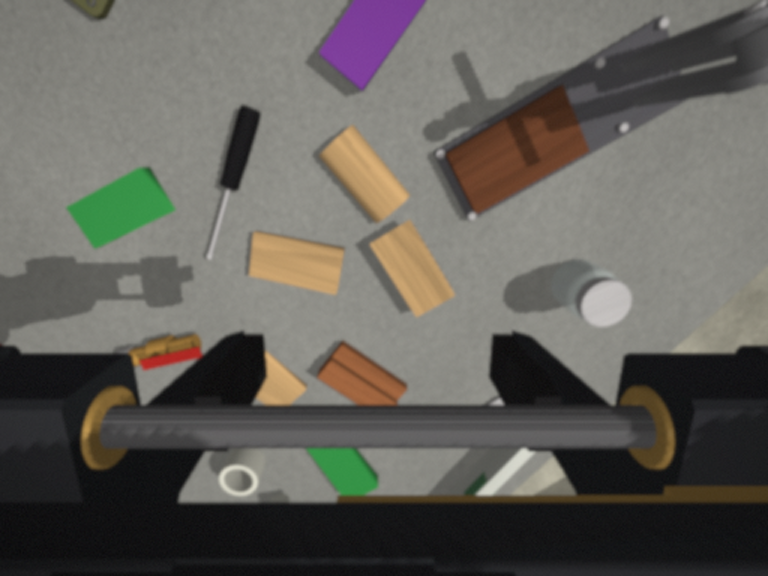

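Bed middle (0.571,0.080) at 68°. All pieces measure close to their listed sizes. I'll hover over wedge 1 at (0.437,−0.196), with its long axis at 26°.

```bash
cat >> h.py <<'E'
def bed2w(X,Y=0,Z=.025,o=(0.5715,0.080),th=np.radians(67.7)): return np.array([o[0]+np.cos(th)*X-np.sin(th)*Y,o[1]+np.sin(th)*X+np.cos(th)*Y,Z])
def goto(p,yaw=None,tilt=None):
    """print the remaining shift and rotvec for TCP target p, tool straight down with tool-x at yaw deg (mod 180 choice given)"""
    s=r.get_state(); Rm=R.from_quat(s["eef_rot"]).as_matrix(); cy=np.degrees(np.arctan2(Rm[1,0],Rm[0,0]))
    print("clock",round(s["clock"],2),"q7",round(s["q"][6],2),"yaw",round(cy,1),"shift",np.round(np.array(p)-s["tool_pos"],4),"F",np.round(s["contact_force"],1),"open",round(s["opening"],3))
    if yaw is not None:
        c,n=np.cos(np.radians(yaw)),np.sin(np.radians(yaw)); G=np.array([[c,n,0],[n,-c,0],[0,0,-1.]])
        if tilt is not None: G=R.from_rotvec(tilt).as_matrix()@G
        print("rot",np.round(R.from_matrix(G@Rm.T).as_rotvec(),3))
E
python3 - <<'E'
from h import *
print(np.round(r.get_state()["q"],2)); goto((.437,-.196,.2),-63.8); goto((.437,-.196,.2),116.2)
E
```

```text
[-0.03  0.31  0.07  1.75  0.01  1.05  0.7 ]
clock 9.85 q7 0.7 yaw 38.7 shift [-0.0469 -0.1295 -0.2048] F [0.2 0.7 0.7] open 1.0
rot [ 0.047 -0.016 -1.788]
clock 9.85 q7 0.7 yaw 38.7 shift [-0.0469 -0.1295 -0.2048] F [0.2 0.7 0.7] open 1.0
rot [0.015 0.044 1.353]
```

move_arm --targets '[[[0.01,0,-0.15,-0.01,-0.025,-0.03,1],[0.01,0,-0.15,-0.01,-0.025,-0.03,1],[0,0,-0.15,-0.01,-0.025,-0.03,1],[0,0,-0.15,-0.01,-0.025,-0.03,1],[0,0,-0.15,-0.007,-0.025,-0.03,1]]]'

```text
clock: 10.35
tool_pos: [0.4453, -0.18, 0.2555]
eef_rot: [0.999, -0.034, 0.013, 0.014]
contact_force: [0.2, 0.3, 0.8]
opening: 0.998
```

move_arm --targets '[[[0,0,-0.15,0,0,-0.03,1],[0,0,-0.15,0,0,0,1],[0,0,-0.15,0,0,0,1],[0,0,-0.15,0,0,0,1],[0,0,-0.15,0,0,0,1]]]'

```text
clock: 10.85
tool_pos: [0.4475, -0.1728, 0.2201]
eef_rot: [0.918, -0.397, 0.004, 0.015]
contact_force: [-0.6, 0.2, -0.2]
opening: 1.004
```

move_arm --targets '[[[0,0,-0.15,0,0,0,1],[0,0,-0.15,0,0,0,1],[0,0,0,0,0,0,1]]]'

```text
clock: 11.15
tool_pos: [0.4519, -0.1657, 0.2195]
eef_rot: [0.849, -0.528, 0.002, 0.013]
contact_force: [0.1, -0.1, 0.3]
opening: 0.999
```

```bash
cat >> h.py <<'E'
from scipy.optimize import minimize
def wedgefit(shots,x,y,deg,k=4):
    """silhouette IoU fit of a wedge for both thick directions over several pictures"""
    Ms=[]
    for s in shots:
        h=cv2.cvtColor(cv2.resize(s["frame"],None,fx=k,fy=k,interpolation=cv2.INTER_CUBIC),cv2.COLOR_RGB2HSV)
        m=((h[...,0]<24)&(h[...,1]>80)&(h[...,2]>50)).astype(np.uint8)
        rr,cc=[int(v*k) for v in proj(s,(x,y,.015))]; _,lab=cv2.connectedComponents(m); Ms.append((lab==lab[rr,cc]).astype(np.uint8))
    def cost(p,d):
        a=np.radians(p[2]+d); c,n=np.cos(a),np.sin(a); tot=0
        V=[(X,Y,Z) for X,h in((.06,.026),(-.06,.014)) for Y in(-.03,.03) for Z in(0,h)]
        for s,m in zip(shots,Ms):
            pts=[]
            for X,Y,Z in V: rr,cc=proj(s,(p[0]/1000+c*X-n*Y,p[1]/1000+n*X+c*Y,Z)); pts.append(((cc+.5)*k-.5,(rr+.5)*k-.5))
            g=np.zeros_like(m); cv2.fillConvexPoly(g,cv2.convexHull(np.array(pts,np.float32)).astype(int),1)
            tot+=1-(g&m).sum()/(g|m).sum()
        return tot/len(shots)
    for d in(0,180):
        q=minimize(cost,[x*1000,y*1000,deg],args=(d,),method="Nelder-Mead",options=dict(initial_simplex=[[x*1e3,y*1e3,deg],[x*1e3+6,y*1e3,deg],[x*1e3,y*1e3+6,deg],[x*1e3,y*1e3,deg+5]]))
        print("thick dir",np.round((q.x[2]+d)%360,1),"xy",np.round(q.x[:2]),"1-IoU",round(q.fun,4))
E
python3 - <<'E'
from h import *
goto((.437,-.196,.2),-63.8)
w=r.snapshot("wrist"); save(w,"w6",None,1.5); s=r.snapshot("scene"); blobs(w,.02)
for n,L in(("w",[w]),("s",[s]),("ws",[w,s])):
    try: print(n); wedgefit(L,.437,-.196,26.2)
    except Exception as e: print(e)
E
```

```text
clock 11.15 q7 -0.34 yaw -63.8 shift [-0.0149 -0.0303 -0.0195] F [ 0.1 -0.1  0.3] open 0.999
rot [ 0.024 -0.011 -0.   ]
px [330. 412.] c 0.3211 -0.4758 size 376 18 long-ax deg 115.7 V 80
px [286.  67.] c 0.1857 -0.0127 size 98 41 long-ax deg 7.9 V 82
px [286. 436.] c 0.4127 -0.4858 size 103 44 long-ax deg 44.9 V 88
px [209. 403.] c 0.4936 -0.3717 size 120 75 long-ax deg 172.8 V 185
px [179. 271.] c 0.4391 -0.199 size 118 60 long-ax deg 26.2 V 179
px [135. 160.] c 0.441 -0.0557 size 113 54 long-ax deg 168.2 V 177
px [ 85. 404.] c 0.6168 -0.2879 size 124 70 long-ax deg 0.4 V 139
px [ 49. 251.] c 0.5645 -0.1094 size 122 61 long-ax deg 159.6 V 171
px [ 24. 102.] c 0.5293 0.0331 size 88 44 long-ax deg 116.6 V 86
w
thick dir 26.9 xy [ 436. -201.] 1-IoU 0.0076
thick dir 206.0 xy [ 441. -198.] 1-IoU 0.0646
s
thick dir 26.8 xy [ 439. -198.] 1-IoU 0.0805
thick dir 206.6 xy [ 440. -198.] 1-IoU 0.1432
ws
thick dir 26.6 xy [ 437. -200.] 1-IoU 0.0483
thick dir 207.1 xy [ 440. -199.] 1-IoU 0.1078
```

View pics/w6.png

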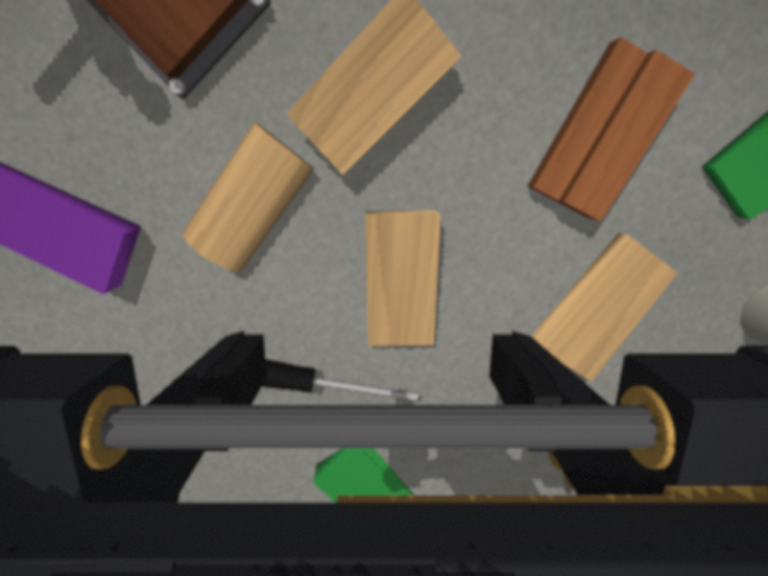

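Fit: wedge 1 at (0.437,−0.200), thick end at 27° (the wrong end fits 8× worse). The w6 picture agrees, with the thicker, wider end towards the top at (402,212). I'll grasp it.

move_arm --targets '[[[0.024,-0.011,0,-0.015,-0.034,0,1],[0,0,0,0,0,-0.045,1],[0,0,0,0,0,-0.045,1],[0,0,0,0,0,-0.045,1],[0,0,0,0,0,0,1]]]'

```text
clock: 11.75
tool_pos: [0.4426, -0.1978, 0.0826]
eef_rot: [0.857, -0.515, 0.005, -0.004]
contact_force: [-0.3, 0.2, 0.9]
opening: 1.0
```

```bash
python3 - <<'E'
from h import *
goto((.437,-.200,.0145),-63.2)
E
```

```text
clock 11.75 q7 -0.07 yaw -62.0 shift [-0.0056 -0.0022 -0.0681] F [-0.3  0.2  0.9] open 1.0
rot [-0.001  0.013 -0.021]
```

move_arm --force 25 --targets '[[[0,0.01,-0.02,-0.006,-0.002,-0.025,1],[0,0,0,0,0,-0.02,1],[0,0,0,0,0,-0.015,1],[0,0,0,0,0,-0.004,1],[0,0,0,0,0,0,1]]]'

```text
clock: 12.25
tool_pos: [0.4421, -0.2006, 0.024]
eef_rot: [0.855, -0.519, 0.006, -0.004]
contact_force: [-0.4, 0.0, 0.0]
opening: 0.999
```

```bash
python3 - <<'E'
from h import *
goto((.437,-.200,.0145),-63.2)
E
```

```text
clock 12.25 q7 -0.03 yaw -62.6 shift [-0.0051  0.0006 -0.0095] F [-0.4  0.   0. ] open 0.999
rot [ 0.     0.014 -0.011]
```

move_arm --targets '[[[0,0.014,-0.01,-0.006,0,-0.01,1],[0,0,0,0,0,-0.001,0.3],[0,0,0,0,0,0,0.3],[0,0,0,0,0,0,0.3],[0,0,0,0,0,0,0.3]]]'

```text
clock: 12.75
tool_pos: [0.438, -0.201, 0.0159]
eef_rot: [0.853, -0.522, 0.003, 0.0]
contact_force: [-0.4, 0.6, -0.9]
opening: 0.675
```

move_arm --targets '[[[0,0,0,0,0,0,0.3],[0,0,0,0,0,0,0.3]]]'

```text
clock: 12.95
tool_pos: [0.4381, -0.201, 0.0161]
eef_rot: [0.853, -0.522, 0.003, 0.0]
contact_force: [1.0, -0.4, -1.7]
opening: 0.677
```

move_arm --targets '[[[0,0,0,0,0,0.035,0.3],[0,0,0,0,0,0.04,0.3],[0,0,0.1,0.012,0.025,0.035,0.3],[0,0,0.12,0.02,0.042,0.01,0.3],[0,0,0.12,0.02,0.042,0,0.3]]]'

```text
clock: 13.45
tool_pos: [0.4872, -0.097, 0.1401]
eef_rot: [0.927, -0.374, 0.003, 0.003]
contact_force: [1.0, 0.3, -2.0]
opening: 0.675
```

move_arm --targets '[[[0,0,0.12,0.02,0.042,0,0.3],[0,0,0.12,0.02,0.042,0,0.3],[0,0,0.13,0.02,0.042,0,0.3],[0,0,0,0.02,0.042,0,0.3],[0,0,0,0,0,0,0.3]]]'

```text
clock: 13.95
tool_pos: [0.5709, 0.0874, 0.1408]
eef_rot: [0.983, -0.183, 0.004, -0.001]
contact_force: [-1.2, 0.3, -1.2]
opening: 0.676
```

```bash
python3 - <<'E'
from h import *
goto((.5715,.080,.041),-22.0)
E
```

```text
clock 13.95 q7 -0.15 yaw -21.0 shift [ 0.0006 -0.0074 -0.0998] F [-1.2  0.3 -1.2] open 0.676
rot [ 0.001  0.009 -0.017]
```

move_arm --targets '[[[0,0.009,-0.017,-0.002,-0.008,-0.03,0.3],[0,0,0,-0.002,0,-0.03,0.3],[0,0,0,0,0,-0.02,0.3],[0,0,0,0,0,-0.01,0.3],[0,0,0,0,0,0,0.3]]]'

```text
clock: 14.45
tool_pos: [0.5662, 0.0812, 0.0479]
eef_rot: [0.982, -0.189, 0.0, 0.0]
contact_force: [-0.1, 0.9, -0.6]
opening: 0.68
```

```bash
python3 - <<'E'
from h import *
goto((.5715,.080,.041),-22.0)
E
```

```text
clock 14.45 q7 -0.09 yaw -21.8 shift [ 0.0053 -0.0012 -0.0069] F [-0.1  0.9 -0.6] open 0.68
rot [ 0.     0.    -0.004]
```

move_arm --targets '[[[0,0,0,0.005,-0.001,-0.005,0.3],[0,0,0,0,0,-0.002,0.3],[0,0,0,0,0,-0.002,0.3],[0,0,0,0,0,0,0.3]]]'

```text
clock: 14.85
tool_pos: [0.5731, 0.0793, 0.0416]
eef_rot: [0.982, -0.189, 0.002, -0.001]
contact_force: [-1.1, 0.1, -0.9]
opening: 0.678
```

move_arm --targets '[[[0,0,0,-0.001,0,-0.002,0.3],[0,0,0,0,0,0,1],[0,0,0,0,0,0,1],[0,0,0,0,0,0,1],[0,0,0,0,0,0.02,1]]]'

```text
clock: 15.35
tool_pos: [0.5725, 0.0794, 0.0603]
eef_rot: [0.982, -0.189, 0.002, -0.001]
contact_force: [0.4, 0.8, -0.5]
opening: 0.996
```

move_arm --targets '[[[0,0,0,0,0,0.03,1],[0,0,0,0,0,0.045,1],[0,0,0,0,0,0.045,1],[0,0,0,0,0,0,1]]]'

```text
clock: 15.75
tool_pos: [0.5723, 0.079, 0.1847]
eef_rot: [0.982, -0.19, 0.002, -0.0]
contact_force: [0.5, -0.6, -0.4]
opening: 1.0
```

```bash
cat >> h.py <<'E'
def tan(s): # light tan wood only
    h=cv2.cvtColor(s["frame"],cv2.COLOR_RGB2HSV); print()
E
python3 - <<'E'
from h import *
goto((.4956,-.3705,.2),83-180)
w=r.snapshot("wrist"); save(w,"w7",None,1.5); t=r.snapshot("top"); s=r.snapshot("scene")
print("w");blobs(w,.045); print("t");blobs(t,.02,100)
wedgefit([s],.4956,-.3705,173.5)
try: wedgefit([t],.4956,-.3705,173.5)
except Exception as e: print(e)
E
```

```text
clock 15.75 q7 -0.17 yaw -21.9 shift [-0.0767 -0.4495  0.0153] F [ 0.5 -0.6 -0.4] open 1.0
rot [ 0.003  0.004 -1.312]
w
px [327. 371.] c 0.6447 -0.1318 size 355 51 long-ax deg 158.0 V 130
px [312. 189.] c 0.4518 -0.0457 size 105 36 long-ax deg 158.0 V 137
px [284. 436.] c 0.7265 -0.1169 size 80 30 long-ax deg 91.8 V 75
px [283.  68.] c 0.3305 0.0425 size 80 35 long-ax deg 50.1 V 99
px [180. 244.] c 0.5717 0.084 size 139 77 long-ax deg 67.9 V 187
px [106.  64.] c 0.4219 0.2199 size 112 63 long-ax deg 19.1 V 150
t
px [329. 470.] c 0.0481 -0.6522 size 364 185 long-ax deg 178.7 V 154
px [225. 404.] c 0.3704 -0.4111 size 114 38 long-ax deg 42.5 V 147
px [205. 294.] c 0.445 -0.0514 size 110 54 long-ax deg 167.8 V 128
px [187. 388.] c 0.4961 -0.3715 size 121 64 long-ax deg 173.5 V 187
px [186.  63.] c 0.5112 0.7347 size 221 186 long-ax deg 4.4 V 196
px [169. 263.] c 0.566 0.0456 size 71 70 long-ax deg 67.6 V 180
px [168. 309.] c 0.5683 -0.1083 size 119 59 long-ax deg 159.8 V 170
px [153. 363.] c 0.6183 -0.2868 size 121 64 long-ax deg 0.2 V 145
px [ 70. 503.] c 0.8792 -0.7405 size 386 132 long-ax deg 174.9 V 122
thick dir 172.0 xy [ 496. -374.] 1-IoU 0.0663
thick dir 358.8 xy [ 494. -372.] 1-IoU 0.0973
thick dir 172.4 xy [ 497. -374.] 1-IoU 0.0098
thick dir 353.9 xy [ 496. -374.] 1-IoU 0.0391
```

View pics/w7.png

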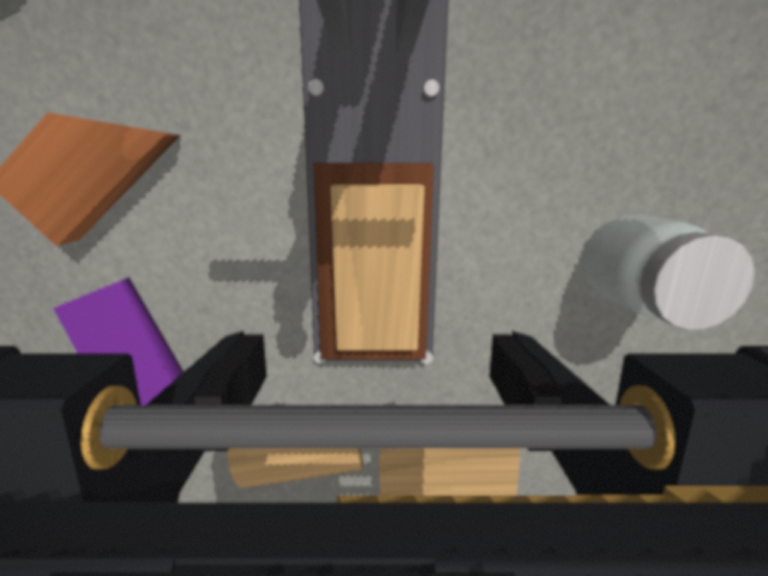

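Wedge 1 lies flat and centred on the bed at (375,265), thick end towards the fork. Wedge 2 is at (0.4965,−0.374) with its thick end at 172°, so I'll grasp it with the jaws at −97.6°.

move_arm --targets '[[[0,0,-0.1,-0.008,-0.048,0,1],[0,0,-0.15,-0.008,-0.048,0,1],[0,0,-0.15,-0.008,-0.048,0,1],[0,0,-0.15,-0.008,-0.048,0,1],[0,0,-0.15,-0.008,-0.048,0,1]]]'

```text
clock: 16.4
tool_pos: [0.5234, -0.1543, 0.1692]
eef_rot: [0.859, -0.512, -0.01, -0.003]
contact_force: [1.5, -0.4, 0.3]
opening: 1.001
```

move_arm --targets '[[[0,0,-0.15,-0.008,-0.048,0,1],[0,0,-0.15,-0.008,-0.048,0,1],[0,0,-0.15,-0.008,-0.048,-0.02,1],[0,0,-0.12,-0.008,-0.048,-0.03,1],[0,0,-0.05,0,0,-0.03,1]]]'

```text
clock: 16.9
tool_pos: [0.4852, -0.3491, 0.0886]
eef_rot: [-0.654, 0.756, 0.01, 0.002]
contact_force: [-0.3, 0.3, -0.4]
opening: 0.999
```

```bash
python3 - <<'E'
from h import *
w=r.snapshot("wrist"); goto((.4965,-.374,.0145),-97.6)
try: wedgefit([w],.4965,-.374,172.4)
except Exception as e: print(e)
E
```

```text
clock 16.95 q7 -0.42 yaw -98.2 shift [ 0.0128 -0.0312 -0.0683] F [-0.4  1.  -3.1] open 0.998
rot [-0.027 -0.017  0.01 ]
thick dir 172.0 xy [ 494. -375.] 1-IoU 0.0271
thick dir 353.7 xy [ 494. -375.] 1-IoU 0.0573
```

move_arm --targets '[[[-0.027,-0.017,0.01,0.011,-0.031,0,1],[0,0,0,0,0,-0.025,1],[0,0,0,0,0,-0.02,1],[0,0,0,0,0,-0.01,1],[0,0,0,0,0,0,1]]]'

```text
clock: 17.45
tool_pos: [0.491, -0.3665, 0.0171]
eef_rot: [-0.661, 0.75, 0.01, 0.0]
contact_force: [-0.8, -0.4, -0.0]
opening: 0.999
```

```bash
python3 - <<'E'
from h import *
goto((.495,-.3745,.0145),-97.6)
E
```

```text
clock 17.45 q7 -0.36 yaw -97.2 shift [ 0.004  -0.008  -0.0026] F [-0.8 -0.4 -0. ] open 0.999
rot [-0.015 -0.013 -0.007]
```

move_arm --targets '[[[-0.015,-0.013,-0.007,0.004,-0.008,-0.001,1],[0,0,0,0,0,-0.001,0.3],[0,0,0,0,0,0,0.3],[0,0,0,0,0,0,0.3],[0,0,0,0,0,0,0.3]]]'

```text
clock: 17.95
tool_pos: [0.4967, -0.3746, 0.0174]
eef_rot: [-0.659, 0.752, -0.002, 0.001]
contact_force: [-0.5, -0.2, -1.0]
opening: 0.678
```

move_arm --targets '[[[0,0,0,0,0,0,0.3],[0,0,0,0,0,0,0.3]]]'

```text
clock: 18.15
tool_pos: [0.4969, -0.3746, 0.0179]
eef_rot: [-0.659, 0.752, -0.002, 0.001]
contact_force: [0.2, -0.7, -1.5]
opening: 0.678
```

move_arm --targets '[[[0,0,0,0,0,0.035,0.3],[0,0,0,0,0,0.045,0.3],[0,0,0.1,0.006,0.04,0.04,0.3],[0,0,0.13,0.008,0.048,0.01,0.3],[0,0,0.13,0.008,0.048,0,0.3]]]'

```text
clock: 18.65
tool_pos: [0.5146, -0.2492, 0.1471]
eef_rot: [0.783, -0.623, 0.005, 0.003]
contact_force: [0.6, -0.2, -2.6]
opening: 0.68
```

move_arm --targets '[[[0,0,0.13,0.008,0.048,0,0.3],[0,0,0.13,0.008,0.048,0,0.3],[0,0,0.13,0.008,0.048,0,0.3],[0,0,0.13,0.008,0.048,0,0.3],[0,0,0.13,0.008,0.048,0,0.3]]]'

```text
clock: 19.15
tool_pos: [0.5551, -0.0021, 0.1496]
eef_rot: [0.945, -0.328, 0.008, 0.001]
contact_force: [1.5, -0.2, -0.6]
opening: 0.677
```

move_arm --targets '[[[0.03,-0.012,0.13,0.008,0.03,0,0.3],[0.03,-0.013,0.13,0.008,0.02,0,0.3],[0.03,-0.013,0.05,0,0,0,0.3],[0,0,0,0,0,0,0.3]]]'

```text
clock: 19.55
tool_pos: [0.5712, 0.0633, 0.1493]
eef_rot: [0.985, -0.162, 0.011, -0.054]
contact_force: [0.1, 0.2, -1.0]
opening: 0.677
```

```bash
python3 - <<'E'
from h import *
goto((.5715,.080,.063),-22.2,(.0925,-.038,0))
E
```

```text
clock 19.55 q7 0.03 yaw -18.7 shift [ 0.0003  0.0167 -0.0863] F [ 0.1  0.2 -1. ] open 0.677
rot [-0.008  0.007 -0.061]
```

move_arm --targets '[[[-0.008,0.007,-0.061,0,0.017,-0.025,0.3],[0,0,0,0,0,-0.025,0.3],[0,0,0,0,0,-0.02,0.3],[0,0,0,0,0,-0.004,0.3],[0,0,0,0,0,0,0.3]]]'

```text
clock: 20.05
tool_pos: [0.5722, 0.0784, 0.0742]
eef_rot: [0.979, -0.198, 0.011, -0.047]
contact_force: [-0.2, -0.8, -0.8]
opening: 0.674
```

```bash
python3 - <<'E'
from h import *
goto((.5715,.080,.063),-22.2,(.0925,-.038,0))
E
```

```text
clock 20.05 q7 0.01 yaw -22.9 shift [-0.0007  0.0016 -0.0112] F [-0.2 -0.8 -0.8] open 0.674
rot [0.004 0.002 0.013]
```

move_arm --targets '[[[0.004,0.002,0.013,-0.001,0.002,-0.006,0.3],[0,0,0,0,0,-0.003,0.3],[0,0,0,0,0,-0.003,0.3],[0,0,0,0,0,-0.001,0.3],[0,0,0,0,0,0,0.3]]]'

```text
clock: 20.55
tool_pos: [0.5729, 0.0796, 0.063]
eef_rot: [0.98, -0.193, 0.012, -0.049]
contact_force: [-0.4, -0.3, -0.4]
opening: 0.678
```

move_arm --targets '[[[0,0,0,-0.001,0,-0.003,0.3],[0,0,0,0,0,-0.001,0.3]]]'

```text
clock: 20.75
tool_pos: [0.5731, 0.0796, 0.0622]
eef_rot: [0.98, -0.193, 0.013, -0.05]
contact_force: [-2.0, -0.2, 2.7]
opening: 0.679
```

move_arm --targets '[[[0,0,0,0,0,0,1],[0,0,0,0,0,0,1],[0,0,0,0,0,0,1],[0,0,0,0,0,0.015,1],[0,0,0,0,0,0.035,1]]]'

```text
clock: 21.25
tool_pos: [0.5709, 0.0794, 0.1099]
eef_rot: [0.98, -0.193, 0.01, -0.049]
contact_force: [0.6, 0.4, 0.1]
opening: 1.001
```

move_arm --targets '[[[-0.045,0.018,0,0,0,0.04,1],[-0.045,0.018,0,0,0,0.04,1],[0,0,0,0,0,0,1]]]'

```text
clock: 21.55
tool_pos: [0.5723, 0.0781, 0.1955]
eef_rot: [0.981, -0.195, 0.003, 0.0]
contact_force: [1.2, 0.5, -0.1]
opening: 1.001
```

```bash
python3 - <<'E'
from h import *
goto((.42,.23,.2),19-90)
w=r.snapshot("wrist"); save(w,"w8",None,1.5); t=r.snapshot("top"); s=r.snapshot("scene")
print("w.065");blobs(w,.065); print("w.024");blobs(w,.024); print("t");blobs(t,.024,100)
E
```

```text
clock 21.55 q7 -0.17 yaw -22.5 shift [-0.1523  0.1519  0.0045] F [ 1.2  0.5 -0.1] open 1.001
rot [ 0.004  0.005 -0.847]
w.065
px [331. 397.] c 0.6349 -0.1401 size 344 16 long-ax deg 157.3 V 97
px [316. 303.] c 0.5655 -0.0848 size 103 36 long-ax deg 159.5 V 184
px [307. 198.] c 0.4608 -0.0368 size 98 26 long-ax deg 157.3 V 139
px [286. 436.] c 0.7207 -0.1116 size 78 28 long-ax deg 92.3 V 79
px [282.  68.] c 0.3393 0.0474 size 78 34 long-ax deg 49.5 V 97
px [173. 241.] c 0.5725 0.0852 size 135 72 long-ax deg 67.9 V 194
px [112.  64.] c 0.4341 0.2148 size 105 59 long-ax deg 19.2 V 149
w.024
px [331. 397.] c 0.6405 -0.1837 size 397 18 long-ax deg 157.3 V 97
px [316. 303.] c 0.5605 -0.1199 size 119 41 long-ax deg 159.5 V 184
px [307. 198.] c 0.4396 -0.0644 size 113 30 long-ax deg 157.3 V 139
px [286. 436.] c 0.7396 -0.1507 size 90 32 long-ax deg 92.3 V 79
px [282.  68.] c 0.2995 0.0327 size 90 40 long-ax deg 49.5 V 97
px [173. 241.] c 0.5685 0.0764 size 156 83 long-ax deg 67.9 V 194
px [112.  64.] c 0.4089 0.2259 size 122 68 long-ax deg 19.2 V 149
t
px [334. 469.] c 0.0487 -0.6505 size 363 184 long-ax deg 178.7 V 155
px [225. 403.] c 0.3692 -0.4096 size 114 37 long-ax deg 50.9 V 147
px [206. 293.] c 0.4448 -0.0511 size 110 55 long-ax deg 167.8 V 133
px [188.  62.] c 0.5106 0.7329 size 220 186 long-ax deg 4.3 V 196
px [168. 264.] c 0.5662 0.0446 size 70 70 long-ax deg 67.2 V 186
px [168. 309.] c 0.5676 -0.108 size 118 59 long-ax deg 159.8 V 172
px [153. 363.] c 0.6175 -0.2859 size 121 64 long-ax deg 0.3 V 145
px [ 74. 503.] c 0.876 -0.7384 size 389 132 long-ax deg 174.9 V 123
```

View pics/w8.png

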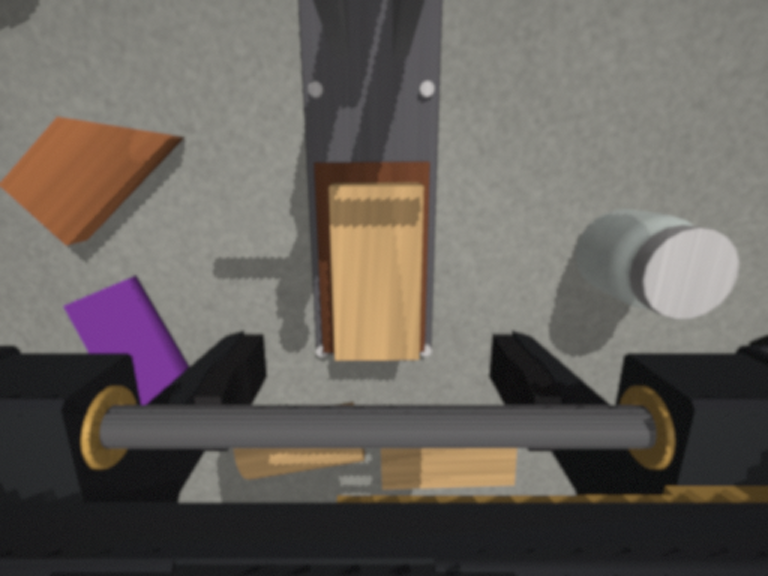

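Both wedges are stacked, ends flush and the pile centred at (378,270). The mitred piece is at (90,180), pointing along 19°. That's next.

move_arm --targets '[[[0,0,-0.14,-0.035,0.02,0,1],[0,0,-0.14,-0.035,0.03,0,1],[0,0,-0.14,-0.035,0.03,0,1],[0,0,-0.14,-0.035,0.03,-0.01,1],[0,0,-0.14,-0.035,0.03,-0.02,1]]]'

```text
clock: 22.2
tool_pos: [0.3911, 0.2097, 0.1561]
eef_rot: [0.843, -0.539, -0.002, 0.004]
contact_force: [0.8, 1.3, -1.0]
opening: 0.999
```

move_arm --targets '[[[0,0,-0.14,-0.004,0.004,-0.02,1],[0,0,0,0,0,0,1]]]'

```text
clock: 22.4
tool_pos: [0.3776, 0.2161, 0.1317]
eef_rot: [0.803, -0.595, -0.006, 0.01]
contact_force: [0.1, -0.3, 0.6]
opening: 1.0
```

```bash
python3 - <<'E'
from h import *
w=r.snapshot("wrist"); save(w,"w9",None,1.5); blobs(w,.024); goto((.393,.222,.0145),-70.8)
h=cv2.cvtColor(w["frame"],cv2.COLOR_RGB2HSV); m=((h[...,0]<24)&(h[...,1]>90)&(h[...,2]>60)).astype(np.uint8)
rr,cc=[int(v) for v in proj(w,(.39,.22,.024))]; _,l=cv2.connectedComponents(m); c=max(cv2.findContours((l==l[rr,cc]).astype(np.uint8),0,2)[0],key=cv2.contourArea)
for p in cv2.approxPolyDP(c,5,True): print(p[0],np.round(ray(w,p[0][::-1],.024)[:2],4))
E
```

```text
px [331. 382.] c 0.2594 0.0435 size 317 13 long-ax deg 107.5 V 85
px [282.  68.] c 0.2207 0.3664 size 73 31 long-ax deg 178.4 V 89
px [282. 435.] c 0.3315 0.0028 size 74 32 long-ax deg 35.5 V 103
px [210. 489.] c 0.4238 -0.0061 size 58 41 long-ax deg 32.7 V 158
px [209. 100.] c 0.3092 0.3451 size 88 67 long-ax deg 23.1 V 200
px [161. 241.] c 0.4059 0.229 size 119 60 long-ax deg 19.1 V 159
px [ 77. 480.] c 0.5219 0.0598 size 76 7 long-ax deg 67.9 V 78
px [ 42. 473.] c 0.5601 0.0724 size 98 38 long-ax deg 66.4 V 109
clock 22.45 q7 -0.89 yaw -72.9 shift [ 0.0149  0.006  -0.118 ] F [-0.4 -0.1  0.1] open 1.001
rot [ 0.007 -0.021  0.037]
[279  83] [0.4715 0.2204]
[213 144] [0.4068 0.2601]
[218 216] [0.3416 0.2382]
[280 214] [0.3609 0.182 ]
```

move_arm --targets '[[[0.007,-0.021,0.037,0.016,0.009,-0.03,1],[0,0,0,0,0,-0.04,1],[0,0,0,0,0,-0.03,1],[0,0,0,0,0,-0.01,1],[0,0,0,0,0,0,1]]]'

```text
clock: 22.95
tool_pos: [0.406, 0.2224, 0.0244]
eef_rot: [0.816, -0.578, 0.001, 0.001]
contact_force: [0.7, 0.2, 0.9]
opening: 0.998
```

```bash
python3 - <<'E'
from h import *
goto((.393,.2245,.016),-70.9)
E
```

```text
clock 22.95 q7 -0.84 yaw -70.6 shift [-0.013   0.0021 -0.0084] F [0.7 0.2 0.9] open 0.998
rot [ 0.002  0.001 -0.005]
```

move_arm --targets '[[[0,0,0,-0.014,0.003,-0.007,1],[0,0,0,0,0,-0.001,1],[0,0,0,0,0,0,0.3],[0,0,0,0,0,0,0.3],[0,0,0,0,0,0,0.3]]]'

```text
clock: 23.45
tool_pos: [0.4003, 0.2283, 0.0246]
eef_rot: [0.817, -0.577, 0.004, 0.003]
contact_force: [0.3, 0.4, 0.2]
opening: 0.75
```

move_arm --targets '[[[0,0,0,0,0,0,0.3],[0,0,0,0,0,0,0.3],[0,0,0,0,0,0,0.3]]]'

```text
clock: 23.75
tool_pos: [0.4004, 0.2284, 0.0251]
eef_rot: [0.817, -0.576, 0.005, 0.003]
contact_force: [-0.5, -0.4, -1.5]
opening: 0.678
```

move_arm --targets '[[[0,0,0,0,0,0,0.8],[0,0,0,0,0,0,0.8],[0,0,0,-0.005,-0.003,-0.006,0.8],[0,0,0,0,0,-0.002,0.8],[0,0,0,-0.001,0,-0.001,0.8]]]'

```text
clock: 24.25
tool_pos: [0.3986, 0.2275, 0.0192]
eef_rot: [0.817, -0.577, 0.003, 0.007]
contact_force: [-0.1, 0.0, -0.6]
opening: 0.802
```

move_arm --targets '[[[0,0,0,0,0,-0.001,0.8],[0,0,0,0,0,0,0.3],[0,0,0,0,0,0,0.3],[0,0,0,0,0,0,0.3]]]'

```text
clock: 24.65
tool_pos: [0.3987, 0.2277, 0.0181]
eef_rot: [0.817, -0.577, 0.002, 0.008]
contact_force: [0.6, -0.3, -0.2]
opening: 0.682
```

move_arm --targets '[[[0,0,0,0,0,0.04,0.3],[0,0,0,0,0,0.05,0.3],[0,0,0.14,0.01,-0.01,0.04,0.3],[0,0,0.14,0.03,-0.025,0.02,0.3],[0,0,0.14,0.035,-0.03,0,0.3]]]'

```text
clock: 25.15
tool_pos: [0.4671, 0.1664, 0.1712]
eef_rot: [0.924, -0.382, -0.0, 0.012]
contact_force: [1.0, 0.7, -1.2]
opening: 0.673
```

move_arm --targets '[[[0,0,0.14,0.035,-0.03,0,0.3],[0,0,0.14,0.03,-0.03,0,0.3],[0,0,0.14,0.025,-0.02,0,0.3],[0,0,0,0,0,0,0.3]]]'

```text
clock: 25.55
tool_pos: [0.564, 0.0779, 0.1733]
eef_rot: [0.985, -0.174, 0.006, 0.013]
contact_force: [0.1, 0.2, -1.2]
opening: 0.676
```

```bash
python3 - <<'E'
from h import *
goto((.5715,.080,.083),-22.3)
E
```

```text
clock 25.55 q7 -0.22 yaw -20.0 shift [ 0.0075  0.0021 -0.0903] F [ 0.1  0.2 -1.2] open 0.676
rot [ 0.027  0.007 -0.04 ]
```

move_arm --targets '[[[0.027,0.007,-0.04,0.008,0.002,-0.025,0.3],[0,0,0,0,0,-0.03,0.3],[0,0,0,0,0,-0.02,0.3],[0,0,0,0,0,-0.005,0.3],[0,0,0,0,0,0,0.3]]]'

```text
clock: 26.05
tool_pos: [0.5698, 0.0806, 0.0906]
eef_rot: [0.98, -0.197, -0.002, -0.001]
contact_force: [-0.1, -0.0, -1.4]
opening: 0.678
```

```bash
python3 - <<'E'
from h import *
goto((.5715,.080,.083),-22.3)
E
```

```text
clock 26.05 q7 -0.19 yaw -22.7 shift [ 0.0017 -0.0006 -0.0076] F [-0.1 -0.  -1.4] open 0.678
rot [-0.003 -0.003  0.007]
```

move_arm --targets '[[[-0.003,-0.003,0.007,0.002,0,-0.005,0.3],[0,0,0,0,0,-0.003,0.3],[0,0,0,0,0,-0.001,0.3],[0,0,0,0,0,-0.001,0.3]]]'

```text
clock: 26.45
tool_pos: [0.5726, 0.0816, 0.0832]
eef_rot: [0.981, -0.193, 0.001, -0.0]
contact_force: [-1.6, -0.4, 7.3]
opening: 0.677
```

move_arm --targets '[[[0,0,0,0,0,-0.002,0.3],[0,0,0,0,0,0,0.3]]]'

```text
clock: 26.65
tool_pos: [0.5727, 0.0817, 0.0838]
eef_rot: [0.981, -0.193, 0.002, -0.001]
contact_force: [0.3, -0.4, -1.5]
opening: 0.679
```

move_arm --targets '[[[0,0,0,0,0,0,1],[0,0,0,0,0,0,1],[0,0,0,0,0,0,1],[0,0,0,0,0,0.015,1],[0,0,0,0,0,0.035,1]]]'

```text
clock: 27.15
tool_pos: [0.571, 0.0819, 0.1327]
eef_rot: [0.981, -0.193, -0.001, -0.0]
contact_force: [0.9, -0.3, 0.1]
opening: 0.998
```

move_arm --targets '[[[0,0,0,0,0,0.045,1],[0,0,0,0,-0.03,0.03,1],[0,0,0,0,-0.045,0,1],[0,0,0,0,-0.045,0,1],[0,0,0,0,0,0,1]]]'

```text
clock: 27.65
tool_pos: [0.5741, -0.0409, 0.2206]
eef_rot: [0.982, -0.191, 0.006, -0.001]
contact_force: [0.3, 0.5, -0.1]
opening: 1.003
```

```bash
python3 - <<'E'
s=open('h.py').read()
s=s.replace('def wedgefit(shots,x,y,deg,k=4):','WV=[(X,Y,Z) for X,h in((.06,.026),(-.06,.014)) for Y in(-.03,.03) for Z in(0,h)]\nUV=[(X,Y,Z) for X,Z in((-.06,0),(.01,0),(-.06,.026),(.06,.026)) for Y in(-.03,.03)]  # origin at the top face middle\ndef wedgefit(shots,x,y,deg,k=4,V=WV):').replace("        V=[(X,Y,Z) for X,h in((.06,.026),(-.06,.014)) for Y in(-.03,.03) for Z in(0,h)]\n","")
open('h.py','w').write(s)
E
python3 - <<'E'
from h import *
w=r.snapshot("wrist"); s=r.snapshot("scene"); t=r.snapshot("top"); save(w,"w10",None,1.5)
goto((.5655,-.1085,.2),69.7); blobs(w,.026)
for n,L in(("w",[w]),("s",[s]),("t",[t])):
    try: print(n); wedgefit(L,.566,-.1085,159.7,V=UV)
    except Exception as e: print(e)
E
```

```text
clock 27.8 q7 -0.07 yaw -21.4 shift [-0.0087 -0.077  -0.0188] F [ 0.1  0.8 -0.6] open 0.999
rot [-0.013  0.002  1.59 ]
px [326. 352.] c 0.6489 -0.3042 size 409 61 long-ax deg 157.4 V 117
px [285. 440.] c 0.762 -0.2935 size 92 25 long-ax deg 82.0 V 90
px [283.  67.] c 0.2824 -0.0958 size 96 41 long-ax deg 49.0 V 94
px [214. 258.] c 0.5648 -0.1064 size 119 66 long-ax deg 159.7 V 181
px [213. 160.] c 0.4457 -0.0487 size 114 54 long-ax deg 168.3 V 189
px [ 93. 193.] c 0.5677 0.0817 size 149 89 long-ax deg 67.6 V 147
w
thick dir 159.4 xy [ 564. -110.] 1-IoU 0.0177
thick dir 339.8 xy [ 564. -110.] 1-IoU 0.052
s
thick dir 158.8 xy [ 564. -109.] 1-IoU 0.0841
thick dir 341.1 xy [ 570. -110.] 1-IoU 0.1111
t
thick dir 159.8 xy [ 566. -108.] 1-IoU 0.066
thick dir 341.5 xy [ 568. -108.] 1-IoU 0.0834
```

View pics/w10.png

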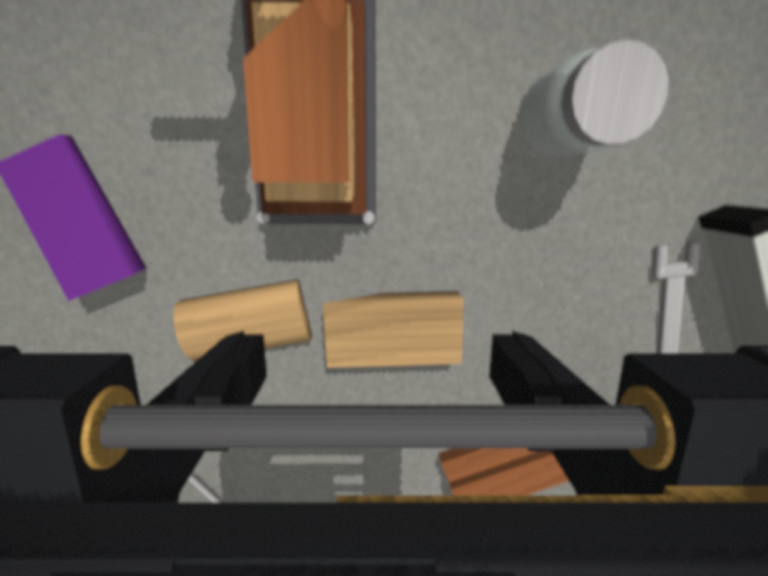

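Undercut: the overhang points at 159.5° in all three views, underside middle at (0.588,−0.118). I'll grasp it with the jaws at 69.5°.

move_arm --targets '[[[0,0,0.15,0.002,-0.016,0,1],[0,0,0.15,0.002,-0.016,0,1],[0,0,0.15,0.002,-0.016,0,1],[0,0,0.15,0.002,-0.016,0,1],[0,0,0.15,0.002,-0.016,0,1]]]'

```text
clock: 28.3
tool_pos: [0.5845, -0.098, 0.2177]
eef_rot: [0.981, 0.192, -0.0, -0.009]
contact_force: [-0.3, -0.6, -0.8]
opening: 0.998
```

move_arm --targets '[[[0,0,0.15,0,0,-0.02,1],[0,0,0.15,0,0,-0.03,1],[0,0,0.15,0,0,-0.03,1],[0,0,0.15,0,0,-0.02,1],[0,0,0.15,0,0,0,1]]]'

```text
clock: 28.8
tool_pos: [0.5866, -0.0905, 0.1151]
eef_rot: [0.843, 0.538, -0.001, -0.011]
contact_force: [0.3, -0.0, -0.0]
opening: 0.999
```

```bash
python3 - <<'E'
from h import *
w=r.snapshot("wrist"); goto((.584,-.1166,.0155),69.5); wedgefit([w],.566,-.1085,159.7,V=UV)
E
```

```text
clock 28.85 q7 1.11 yaw 65.4 shift [-0.0033 -0.0263 -0.1005] F [-0.9  0.   0. ] open 1.001
rot [-0.017 -0.012  0.072]
thick dir 160.1 xy [ 564. -110.] 1-IoU 0.0088
thick dir 340.0 xy [ 564. -110.] 1-IoU 0.0087
```

move_arm --targets '[[[-0.017,-0.012,0.075,-0.003,-0.027,-0.02,1],[0,0,0,0,0,-0.035,1],[0,0,0,0,0,-0.025,1],[0,0,0,0,0,-0.012,1],[0,0,0,0,0,0,1]]]'

```text
clock: 29.35
tool_pos: [0.5882, -0.1098, 0.023]
eef_rot: [0.82, 0.573, 0.003, 0.001]
contact_force: [-0.5, 0.8, 0.2]
opening: 1.005
```

```bash
python3 - <<'E'
from h import *
goto((.584,-.1173,.0155),70)
E
```

```text
clock 29.35 q7 1.16 yaw 69.9 shift [-0.0042 -0.0075 -0.0075] F [-0.5  0.8  0.2] open 1.005
rot [-0.002  0.006  0.002]
```

move_arm --targets '[[[0,0.005,0,-0.005,-0.008,-0.006,1],[0,0,0,-0.001,-0.001,-0.002,0.9],[0,0,0,0,0,-0.001,0.3],[0,0,0,0,0,0,0.3],[0,0,0,0,0,0,0.3]]]'

```text
clock: 29.85
tool_pos: [0.5846, -0.1187, 0.0172]
eef_rot: [0.82, 0.572, 0.003, 0.001]
contact_force: [-0.5, -0.4, 0.1]
opening: 0.68
```

move_arm --targets '[[[0,0,0,0,0,0,0.3],[0,0,0,0,0,0,0.3],[0,0,0,0,0,0,0.3]]]'

```text
clock: 30.15
tool_pos: [0.5849, -0.1186, 0.0179]
eef_rot: [0.82, 0.572, 0.003, 0.001]
contact_force: [-1.2, -0.1, -0.7]
opening: 0.68
```

move_arm --targets '[[[0,0,0,0,0,0.04,0.3],[0,0,0,0,0,0.05,0.3],[0,0,-0.14,0,0,0.05,0.3],[0,0,-0.15,0,0.01,0.03,0.3],[0,0,-0.15,0,0.02,0,0.3]]]'

```text
clock: 30.65
tool_pos: [0.5819, -0.0913, 0.1918]
eef_rot: [0.927, 0.375, 0.003, -0.002]
contact_force: [0.0, 0.1, -1.8]
opening: 0.679
```

move_arm --targets '[[[0,0,-0.15,-0.002,0.025,0,0.3],[0,0,-0.15,-0.002,0.025,0,0.3],[0,0,-0.15,-0.002,0.025,0,0.3],[0,0,-0.15,-0.002,0.025,0,0.3],[0,0,-0.15,-0.002,0.025,0,0.3]]]'

```text
clock: 31.15
tool_pos: [0.5718, 0.0363, 0.1945]
eef_rot: [1.0, 0.012, 0.005, 0.001]
contact_force: [-0.3, -0.8, -0.4]
opening: 0.679
```

move_arm --targets '[[[0,0,-0.15,-0.002,0.02,0,0.3],[0,0,-0.15,0,0.02,0,0.3],[0,0,-0.1,0,0,0,0.3],[0,0,0,0,0,0,0.3]]]'

```text
clock: 31.55
tool_pos: [0.5677, 0.0854, 0.1938]
eef_rot: [0.983, -0.186, 0.003, -0.0]
contact_force: [-0.4, 0.1, -0.5]
opening: 0.682
```

```bash
python3 - <<'E'
from h import *
goto((.571,.0785,.107),-22)
E
```

```text
clock 31.55 q7 -0.23 yaw -21.4 shift [ 0.0033 -0.0069 -0.0868] F [-0.4  0.1 -0.5] open 0.682
rot [ 0.001  0.007 -0.01 ]
```

move_arm --targets '[[[0,0.007,-0.01,0.003,-0.007,-0.025,0.3],[0,0,0,0,0,-0.025,0.3],[0,0,0,0,0,-0.02,0.3],[0,0,0,0,0,-0.005,0.3],[0,0,0,0,0,0,0.3]]]'

```text
clock: 32.05
tool_pos: [0.5713, 0.0776, 0.1175]
eef_rot: [0.983, -0.185, 0.001, -0.0]
contact_force: [0.1, -0.2, -0.6]
opening: 0.675
```

```bash
python3 - <<'E'
from h import *
goto((.571,.0785,.107),-22)
E
```

```text
clock 32.05 q7 -0.17 yaw -21.4 shift [-0.0003  0.0009 -0.0105] F [ 0.1 -0.2 -0.6] open 0.675
rot [-0.     0.002 -0.011]
```

move_arm --targets '[[[0,0.002,-0.01,0,0.001,-0.006,0.3],[0,0,0,0,0,-0.003,0.3],[0,0,0,0,0,-0.002,0.3],[0,0,0,0,0,-0.001,0.3],[0,0,0,0,0,-0.001,0.3]]]'

```text
clock: 32.55
tool_pos: [0.5733, 0.0784, 0.1066]
eef_rot: [0.982, -0.19, 0.002, -0.001]
contact_force: [0.7, 0.4, -1.0]
opening: 0.677
```

move_arm --targets '[[[0,0,0,-0.001,0,-0.003,0.3],[0,0,0,0,0,-0.001,0.3]]]'

```text
clock: 32.75
tool_pos: [0.5735, 0.0786, 0.1059]
eef_rot: [0.982, -0.19, 0.004, -0.002]
contact_force: [-1.7, -0.3, 1.3]
opening: 0.678
```

move_arm --targets '[[[0,0,0,0,0,0,1],[0,0,0,0,0,0,1],[0,0,0,0,0,0,1],[0,0,0,0,0,0.015,1],[0,0,0,0,0,0.035,1]]]'

```text
clock: 33.25
tool_pos: [0.571, 0.0787, 0.1534]
eef_rot: [0.982, -0.19, 0.0, -0.001]
contact_force: [0.4, 0.3, -0.1]
opening: 1.001
```

move_arm --targets '[[[0,0,0,0,0,0.045,1],[0,0,0,0,0,0.03,1],[0,0,0,0,0,0,1]]]'

```text
clock: 33.55
tool_pos: [0.5725, 0.0784, 0.2336]
eef_rot: [0.982, -0.19, 0.003, -0.001]
contact_force: [0.1, -0.5, 0.0]
opening: 1.0
```

```bash
python3 - <<'E'
from h import *
w=r.snapshot("wrist"); save(w,"w11",None,1.5); s=r.snapshot("scene"); save(s,"s11",(130,300,170,380),3.6)
blobs(w,.115); t=r.snapshot("top"); blobs(t,.025,200); goto((.6165,-.286,.2),-90)
E
```

```text
px [332. 325.] c 0.5839 -0.11 size 221 6 long-ax deg 157.9 V 96
px [331. 462.] c 0.7328 -0.1661 size 83 14 long-ax deg 157.9 V 104
px [280. 437.] c 0.7188 -0.0976 size 73 23 long-ax deg 90.7 V 87
px [282.  68.] c 0.3512 0.0503 size 74 32 long-ax deg 48.9 V 95
px [263. 208.] c 0.4934 0.0169 size 72 16 long-ax deg 167.1 V 166
px [166. 249.] c 0.5805 0.0983 size 121 61 long-ax deg 67.7 V 182
px [328. 471.] c 0.0489 -0.6501 size 362 184 long-ax deg 178.7 V 155
px [225. 403.] c 0.3691 -0.4093 size 114 37 long-ax deg 50.9 V 146
px [206. 293.] c 0.4443 -0.0511 size 111 54 long-ax deg 167.8 V 177
px [188.  62.] c 0.5107 0.7324 size 220 185 long-ax deg 4.4 V 196
px [167. 263.] c 0.5696 0.0479 size 76 74 long-ax deg 151.7 V 125
px [153. 363.] c 0.6172 -0.2857 size 120 64 long-ax deg 0.3 V 145
px [ 69. 498.] c 0.8756 -0.7379 size 389 132 long-ax deg 174.9 V 123
clock 33.7 q7 -0.25 yaw -21.9 shift [ 0.0469 -0.3647 -0.0292] F [-0.8 -0.4 -0.4] open 0.998
rot [-0.003 -0.002 -1.189]
```

View pics/s11.png

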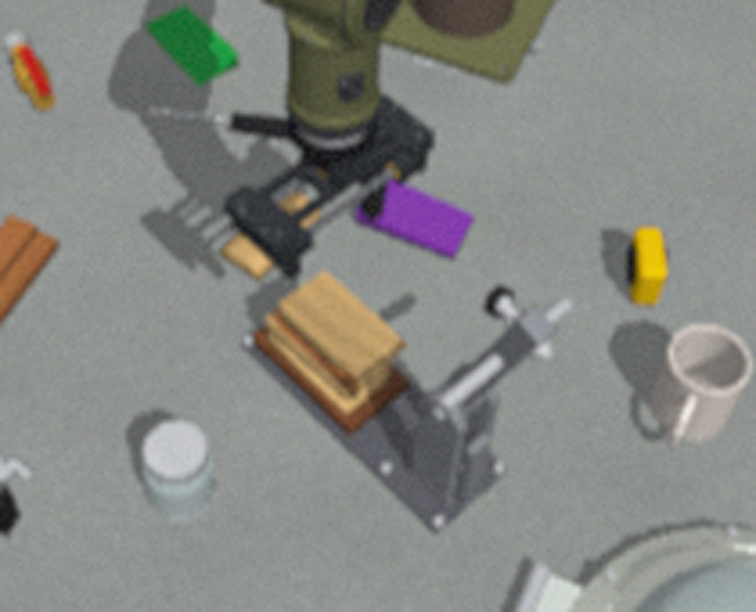

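The pile is square with the undercut on top, overhanging towards the fork. The clamp arm is still back and the jar and mug are untouched. Rebated next: its narrow low strip is on the world +y side.

move_arm --targets '[[[0,0,-0.12,0.005,-0.04,0,1],[0,0,-0.15,0.006,-0.045,0,1],[0,0,-0.15,0.006,-0.045,0,1],[0,0,-0.15,0.006,-0.045,0,1],[0,0,-0.15,0.006,-0.045,-0.01,1]]]'

```text
clock: 34.2
tool_pos: [0.595, -0.1358, 0.21]
eef_rot: [0.853, -0.522, -0.009, -0.004]
contact_force: [0.8, 0.0, 0.3]
opening: 1.002
```

move_arm --targets '[[[0,0,-0.15,0.006,-0.045,-0.03,1],[0,0,-0.15,0.006,-0.045,-0.03,1],[0,0,-0.12,0.006,-0.04,-0.04,1],[0,0,-0.04,0,0,-0.02,1],[0,0,0,0,0,0,1]]]'

```text
clock: 34.7
tool_pos: [0.6032, -0.2604, 0.0893]
eef_rot: [-0.704, 0.71, 0.013, -0.0]
contact_force: [-0.2, 1.6, -1.1]
opening: 1.001
```

```bash
python3 - <<'E'
from h import *
w=r.snapshot("wrist"); save(w,"w12",None,1.5); goto((.6165,-.287,.0155),-89.7); blobs(w,.022)
E
```

```text
clock 34.75 q7 -0.63 yaw -90.5 shift [ 0.0132 -0.0256 -0.0752] F [-0.8 -1.6 -0.1] open 1.0
rot [-0.016 -0.017  0.014]
px [327. 445.] c 0.4823 -0.3639 size 258 10 long-ax deg 90.6 V 80
px [288. 436.] c 0.5285 -0.4146 size 60 26 long-ax deg 17.7 V 109
px [283.  69.] c 0.5268 -0.0986 size 61 26 long-ax deg 160.9 V 84
px [196. 306.] c 0.6146 -0.2909 size 122 61 long-ax deg 0.1 V 151
```

View pics/w12.png

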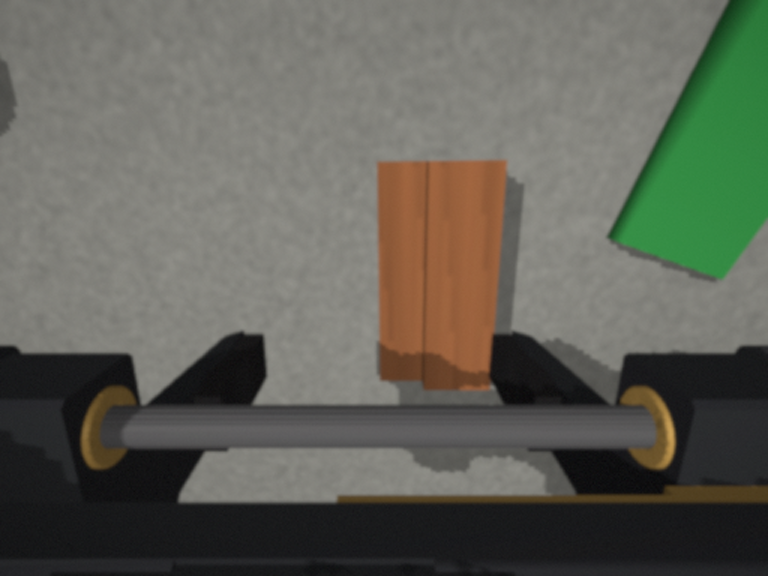

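The narrow low strip (378–425) on the +y side is confirmed. Centre (0.615,−0.289).

move_arm --targets '[[[-0.016,-0.017,0.01,0.012,-0.028,0,1],[0,0,0,0,0,-0.025,1],[0,0,0,0,0,-0.025,1],[0,0,0,0,0,-0.01,1],[0,0,0,0,0,0,1]]]'

```text
clock: 35.25
tool_pos: [0.6182, -0.2866, 0.0322]
eef_rot: [0.711, -0.703, 0.001, -0.001]
contact_force: [0.1, 0.2, 1.4]
opening: 1.002
```

```bash
python3 - <<'E'
from h import *
goto((.615,-.289,.0155),-89.9)
E
```

```text
clock 35.25 q7 -0.57 yaw -89.3 shift [-0.0032 -0.0024 -0.0167] F [0.1 0.2 1.4] open 1.002
rot [-0.     0.004 -0.01 ]
```

move_arm --targets '[[[0,0.004,-0.01,-0.003,-0.003,-0.012,1],[0,0,0,-0.001,0,-0.005,1],[0,0,0,0,0,-0.001,1],[0,0,0,0,0,-0.001,0.3],[0,0,0,0,0,0,0.3]]]'

```text
clock: 35.75
tool_pos: [0.6161, -0.2895, 0.0156]
eef_rot: [0.709, -0.706, 0.002, -0.001]
contact_force: [-0.1, -0.6, -0.2]
opening: 0.846
```

move_arm --targets '[[[0,0,0,0,0,0,0.3],[0,0,0,0,0,0,0.3],[0,0,0,0,0,0,0.3],[0,0,0,0,0,0,0.3]]]'

```text
clock: 36.15
tool_pos: [0.6164, -0.2896, 0.0163]
eef_rot: [0.709, -0.706, 0.002, -0.001]
contact_force: [-0.1, 0.1, -0.6]
opening: 0.682
```

move_arm --targets '[[[0,0,0,0,0,0.04,0.3],[0,0,0,0,0,0.05,0.3],[0,0,0.1,-0.005,0.02,0.05,0.3],[0,0,0.13,-0.006,0.045,0.04,0.3],[0,0,0.13,-0.007,0.045,0.01,0.3]]]'

```text
clock: 36.65
tool_pos: [0.595, -0.1927, 0.1987]
eef_rot: [0.823, -0.567, 0.002, 0.004]
contact_force: [1.1, 0.1, -1.7]
opening: 0.681
```

move_arm --targets '[[[0,0,0.13,-0.007,0.045,0,0.3],[0,0,0.13,-0.007,0.045,0,0.3],[0,0,0.13,-0.007,0.045,0,0.3],[0,0,0.13,-0.007,0.045,0,0.3],[0,0,0.13,-0.007,0.04,0,0.3]]]'

```text
clock: 37.15
tool_pos: [0.5588, 0.0347, 0.2032]
eef_rot: [0.965, -0.262, 0.007, 0.001]
contact_force: [0.8, 0.2, -1.6]
opening: 0.68
```

move_arm --targets '[[[0,0,0.13,0,0.02,0,0.3],[0,0,0.05,0,0,0,0.3],[0,0,0,0,0,0,0.3]]]'

```text
clock: 37.45
tool_pos: [0.5561, 0.0654, 0.2029]
eef_rot: [0.987, -0.163, 0.005, -0.002]
contact_force: [-0.5, -0.5, -1.6]
opening: 0.675
```

```bash
python3 - <<'E'
from h import *
goto((.5643,.0862,.131),-22.2)
E
```

```text
clock 37.45 q7 -0.15 yaw -18.8 shift [ 0.0082  0.0208 -0.0719] F [-0.5 -0.5 -1.6] open 0.675
rot [-0.002  0.011 -0.06 ]
```

move_arm --targets '[[[0,0.011,-0.06,0.008,0.021,0,0.3],[0,0,0,0,0,-0.025,0.3],[0,0,0,0,0,-0.025,0.3],[0,0,0,0,0,-0.01,0.3],[0,0,0,0,0,0,0.3]]]'

```text
clock: 37.95
tool_pos: [0.5657, 0.0836, 0.1423]
eef_rot: [0.98, -0.2, 0.002, -0.0]
contact_force: [0.1, 0.0, -1.0]
opening: 0.677
```

```bash
python3 - <<'E'
from h import *
goto((.5643,.0862,.131),-22.2)
E
```

```text
clock 37.95 q7 -0.19 yaw -23.0 shift [-0.0014  0.0026 -0.0113] F [ 0.1  0.  -1. ] open 0.677
rot [-0.     0.003  0.015]
```

move_arm --targets '[[[0,0.003,0.015,-0.001,0.003,-0.006,0.3],[0,0,0,0,0,-0.003,0.3],[0,0,0,0,0,-0.003,0.3],[0,0,0,-0.001,0,-0.001,0.3],[0,0,0,0,0,-0.001,0.3]]]'

```text
clock: 38.45
tool_pos: [0.566, 0.0855, 0.1311]
eef_rot: [0.981, -0.193, 0.003, -0.001]
contact_force: [-3.0, 1.1, 11.2]
opening: 0.677
```

move_arm --targets '[[[0,0,0,-0.001,0,-0.002,0.3],[0,0,0,0,0,0,0.3]]]'

```text
clock: 38.65
tool_pos: [0.5662, 0.0855, 0.132]
eef_rot: [0.981, -0.194, 0.005, -0.002]
contact_force: [-0.4, -0.4, -2.0]
opening: 0.675
```

move_arm --targets '[[[0,0,0,0,0,0,1],[0,0,0,0,0,0,1],[0,0,0,0,0,0,1],[0,0,0,0,0,0.015,1],[0,0,0,0,0,0.035,1]]]'

```text
clock: 39.15
tool_pos: [0.5634, 0.0855, 0.1795]
eef_rot: [0.981, -0.194, 0.001, -0.001]
contact_force: [-0.5, 0.6, 0.8]
opening: 0.997
```

move_arm --targets '[[[0,0,0,0,0,0.045,1],[0,0,0,0,0,0.03,1],[0,0,0,-0.01,-0.02,0,1],[0,0,0,-0.01,-0.02,0,1],[0,0,0,0,0,0,1]]]'

```text
clock: 39.65
tool_pos: [0.545, 0.045, 0.2611]
eef_rot: [0.981, -0.193, 0.004, -0.002]
contact_force: [-0.4, -0.5, -0.2]
opening: 1.0
```

```bash
python3 - <<'E'
from h import *
w=r.snapshot("wrist"); save(w,"w13",None,1.5); t=r.snapshot("top"); save(t,"t13",(130,220,200,320),6); s=r.snapshot("scene"); save(s,"s13",(150,290,200,380),4)
blobs(w,.14); blobs(t,.02,200); goto((.4445,-.051,.2),-102)
E
```

```text
px [332. 340.] c 0.567 -0.1509 size 248 6 long-ax deg 157.4 V 93
px [329. 472.] c 0.7183 -0.2086 size 72 15 long-ax deg 157.4 V 99
px [283. 438.] c 0.6921 -0.1353 size 73 24 long-ax deg 90.8 V 84
px [282.  67.] c 0.3222 0.0174 size 75 32 long-ax deg 48.7 V 96
px [246. 212.] c 0.4836 0.0021 size 77 39 long-ax deg 168.1 V 189
px [141. 256.] c 0.5711 0.0903 size 134 65 long-ax deg 67.7 V 157
px [329. 471.] c 0.0481 -0.6522 size 364 185 long-ax deg 178.7 V 153
px [224. 403.] c 0.3704 -0.4111 size 114 38 long-ax deg 42.5 V 146
px [205. 293.] c 0.4452 -0.0516 size 113 55 long-ax deg 168.3 V 179
px [188.  62.] c 0.5112 0.7347 size 221 186 long-ax deg 4.3 V 194
px [ 67. 499.] c 0.8792 -0.7405 size 386 132 long-ax deg 174.9 V 121
clock 39.8 q7 -0.2 yaw -21.9 shift [-0.1017 -0.1001 -0.0602] F [-0.7  0.2  0.6] open 1.0
rot [ 0.003  0.01  -1.398]
```

View pics/w13.png

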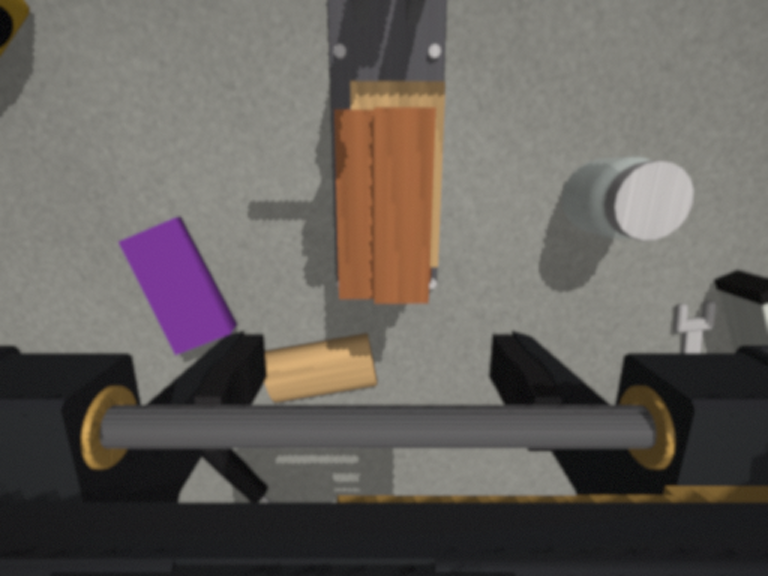

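The rebated piece sits with its high flat (374–435) over the pile. The half-round is last.

move_arm --targets '[[[0,0,-0.13,-0.015,-0.015,0,1],[0,0,-0.15,-0.02,-0.02,0,1],[0,0,-0.15,-0.02,-0.02,-0.01,1],[0,0,-0.15,-0.02,-0.02,-0.03,1],[0,0,-0.15,-0.02,-0.02,-0.03,1]]]'

```text
clock: 40.3
tool_pos: [0.4573, -0.0382, 0.1888]
eef_rot: [0.849, -0.528, 0.01, -0.004]
contact_force: [1.3, -0.0, -0.2]
opening: 0.999
```

move_arm --targets '[[[0,0,-0.15,-0.01,-0.01,-0.03,1],[0,0,-0.15,0,0,-0.03,1],[0,0,-0.15,0,0,-0.02,1],[0,0,-0.15,0,0,-0.01,1],[0,0,-0.1,0,0,0,1]]]'

```text
clock: 40.8
tool_pos: [0.4451, -0.0458, 0.0898]
eef_rot: [-0.614, 0.789, -0.007, -0.002]
contact_force: [0.1, -0.5, -0.2]
opening: 0.998
```

```bash
python3 - <<'E'
from h import *
w=r.snapshot("wrist"); blobs(w,.015); goto((.4445,-.053,.0135),-102)
E
```

```text
px [331. 425.] c 0.2956 -0.1245 size 273 11 long-ax deg 75.3 V 89
px [282.  67.] c 0.4103 0.1272 size 60 26 long-ax deg 147.1 V 92
px [283. 435.] c 0.3287 -0.187 size 63 27 long-ax deg 3.8 V 124
px [228. 256.] c 0.4395 -0.0535 size 116 54 long-ax deg 167.6 V 191
px [84. 86.] c 0.5622 0.0597 size 99 94 long-ax deg 64.4 V 107
clock 40.85 q7 -0.84 yaw -104.4 shift [-0.0009 -0.0074 -0.0766] F [ 0.3  0.1 -0.4] open 0.999
rot [0.014 0.005 0.041]
```

move_arm --targets '[[[0.014,0.005,0.04,-0.004,-0.008,-0.015,1],[0,0,0,0,0,-0.03,1],[0,0,0,0,0,-0.02,1],[0,0,0,0,0,-0.006,1],[0,0,0,0,0,0,1]]]'

```text
clock: 41.35
tool_pos: [0.4528, -0.0483, 0.0211]
eef_rot: [-0.636, 0.772, 0.008, -0.002]
contact_force: [0.3, -0.2, 0.1]
opening: 0.998
```

```bash
python3 - <<'E'
from h import *
goto((.442,-.053,.0135),-102.2)
E
```

```text
clock 41.35 q7 -0.75 yaw -101.1 shift [-0.0108 -0.0047 -0.0076] F [ 0.3 -0.2  0.1] open 0.998
rot [-0.011 -0.013 -0.02 ]
```

move_arm --targets '[[[-0.011,-0.013,-0.02,-0.011,-0.005,-0.006,1],[0,0,0,-0.003,-0.001,-0.003,1],[0,0,0,0,0,-0.002,1],[0,0,0,0,0,-0.001,1],[0,0,0,0,0,0,0.9]]]'

```text
clock: 41.85
tool_pos: [0.4507, -0.056, 0.0195]
eef_rot: [-0.628, 0.778, 0.006, -0.007]
contact_force: [0.0, 0.1, -0.5]
opening: 0.932
```

```bash
python3 - <<'E'
from h import *
goto((.442,-.053,.0135),-102.2)
E
```

```text
clock 41.85 q7 -0.76 yaw -102.1 shift [-0.0087  0.003  -0.006 ] F [ 0.   0.1 -0.5] open 0.932
rot [ 0.001 -0.018 -0.001]
```

move_arm --targets '[[[0,-0.015,0,-0.012,0.003,-0.008,0.9],[0,0,0,-0.006,0,-0.005,0.9],[0,0,0,-0.004,0,-0.003,0.9]]]'

```text
clock: 42.15
tool_pos: [0.4445, -0.0545, 0.0154]
eef_rot: [-0.628, 0.778, 0.011, -0.012]
contact_force: [0.9, 0.6, 0.5]
opening: 0.902
```

```bash
python3 - <<'E'
from h import *
goto((.442,-.053,.0135),-102.2); print(np.round(r.get_state()["q"],2))
E
```

```text
clock 42.15 q7 -0.76 yaw -102.1 shift [-0.0025  0.0015 -0.0019] F [0.9 0.6 0.5] open 0.902
rot [-0.003 -0.032 -0.002]
[-0.    0.95  0.04  2.2  -1.    0.04 -0.76]
```

move_arm --force 25 --targets '[[[0,0,0,0,0,0,0.3],[0,0,0,0,0,0,0.3],[0,0,0,0,0,0,0.3],[0,0,0,0,0,0,0.3],[0,0,0,0,0,0,0.3]]]'

```text
clock: 42.65
tool_pos: [0.444, -0.0546, 0.015]
eef_rot: [-0.628, 0.778, 0.012, -0.012]
contact_force: [-0.2, -0.7, -0.9]
opening: 0.63
```

move_arm --targets '[[[0,0,0,0,0,0,0.3],[0,0,0,0,0,0.02,0.3],[0,0,0,0,0,0.03,0.3],[0,0,0,0,0,0.02,0.3]]]'

```text
clock: 43.05
tool_pos: [0.4423, -0.0545, 0.0847]
eef_rot: [-0.628, 0.778, 0.015, -0.013]
contact_force: [0.9, -0.3, -1.5]
opening: 0.633
```

```bash
python3 - <<'E'
from h import *
goto((.5735,.079,.16),-22.2); print(np.round(r.get_state()["q"],2)); s=r.snapshot("scene"); save(s,"s14",(150,250,200,330),5)
E
```

```text
clock 43.05 q7 -0.82 yaw -102.2 shift [0.1312 0.1335 0.0753] F [ 0.9 -0.3 -1.5] open 0.633
rot [ 0.022 -0.036  1.397]
[-0.16  0.83  0.31  2.2  -0.93  0.29 -0.82]
```

move_arm --targets '[[[0,0,0,0,0,0.05,0.3],[0,0,0.1,0,0,0.05,0.3],[0,0,0.14,0.01,0.01,0.04,0.3],[0,0,0.14,0.015,0.015,0,0.3],[0,0,0.14,0.015,0.015,0,0.3]]]'

```text
clock: 43.6
tool_pos: [0.4812, -0.0137, 0.2277]
eef_rot: [0.811, -0.584, -0.01, 0.018]
contact_force: [-0.4, -0.1, -1.1]
opening: 0.633
```

move_arm --targets '[[[0,0,0.14,0.015,0.015,0,0.3],[0,0,0.14,0.015,0.015,0,0.3],[0,0,0.14,0.015,0.015,0,0.3],[0,0,0.14,0.015,0.015,0,0.3],[0,0,0.14,0.015,0.015,0,0.3]]]'

```text
clock: 44.1
tool_pos: [0.5577, 0.0662, 0.2259]
eef_rot: [0.967, -0.255, -0.004, 0.02]
contact_force: [0.3, 0.3, -0.2]
opening: 0.637
```

move_arm --targets '[[[0,0,0.1,0.01,0.01,0,0.3],[0,0,0.05,0,0,0,0.3],[0,0,0,0,0,0,0.3]]]'

```text
clock: 44.4
tool_pos: [0.5688, 0.0811, 0.2234]
eef_rot: [0.984, -0.175, -0.003, 0.018]
contact_force: [0.1, 0.0, -0.8]
opening: 0.634
```

```bash
python3 - <<'E'
from h import *
goto((.5733,.0792,.157),-22.2)
w=r.snapshot("wrist"); save(w,"w15",None,1.5)
E
```

```text
clock 44.4 q7 -0.33 yaw -20.2 shift [ 0.0045 -0.0019 -0.0664] F [ 0.1  0.  -0.8] open 0.634
rot [ 0.034 -0.014 -0.036]
```

move_arm --targets '[[[0,0,-0.036,0.004,-0.002,-0.02,0.3],[0,0,0,0,0,-0.02,0.3],[0,0,0,0,0,-0.015,0.3],[0,0,0,0,0,-0.003,0.3],[0,0,0,0,0,0,0.3]]]'

```text
clock: 44.95
tool_pos: [0.5717, 0.0777, 0.1631]
eef_rot: [0.98, -0.198, -0.004, 0.018]
contact_force: [-0.1, 1.3, -0.4]
opening: 0.628
```

```bash
python3 - <<'E'
from h import *
goto((.5733,.0792,.157),-22.2)
E
```

```text
clock 44.95 q7 -0.33 yaw -22.9 shift [ 0.0016  0.0015 -0.0061] F [-0.1  1.3 -0.4] open 0.628
rot [ 0.034 -0.015  0.012]
```

move_arm --targets '[[[0,0,0.01,0.002,0.001,-0.003,0.3],[0,0,0,0,0,-0.002,0.3],[0,0,0,0,0,-0.001,0.3],[0,0,0,0,0,-0.001,0.3]]]'

```text
clock: 45.35
tool_pos: [0.5751, 0.0787, 0.1577]
eef_rot: [0.981, -0.194, -0.002, 0.017]
contact_force: [0.1, -0.4, -0.0]
opening: 0.632
```

move_arm --targets '[[[0,0,0,0,0,-0.002,0.3],[0,0,0,0,0,0,0.3]]]'

```text
clock: 45.55
tool_pos: [0.5754, 0.0787, 0.1561]
eef_rot: [0.981, -0.194, -0.002, 0.017]
contact_force: [0.1, -0.6, -1.1]
opening: 0.635
```

move_arm --targets '[[[0,0,0,-0.002,0,-0.002,0.3],[0,0,0,0,0,-0.001,0.3]]]'

```text
clock: 45.75
tool_pos: [0.5755, 0.0787, 0.156]
eef_rot: [0.981, -0.194, 0.001, 0.016]
contact_force: [-4.2, 0.9, 5.8]
opening: 0.632
```

move_arm --targets '[[[0,0,0,0,0,0,1],[0,0,0,0,0,0,1],[0,0,0,0,0,0,1],[0,0,0,0,0,0.015,1],[0,0,0,0,0,0.035,1]]]'

```text
clock: 46.25
tool_pos: [0.5725, 0.0788, 0.2031]
eef_rot: [0.981, -0.194, -0.003, 0.018]
contact_force: [-0.1, -0.0, -0.2]
opening: 0.999
```

move_arm --targets '[[[0.03,-0.015,0,0,0,0.045,1],[0,0,0,0,0,0.045,1],[0,0,0,-0.02,0.005,0.03,1],[0,0,0,-0.03,0.01,0,1],[0,0,0,-0.03,0.01,0,1]]]'

```text
clock: 46.75
tool_pos: [0.4956, 0.1021, 0.3307]
eef_rot: [0.981, -0.196, 0.007, -0.0]
contact_force: [0.0, 1.4, 0.6]
opening: 1.001
```

```bash
python3 - <<'E'
from h import *
w=r.snapshot("wrist"); s=r.snapshot("scene"); t=r.snapshot("top")
A=lambda s,c,k:cv2.resize(s["frame"][c[0]:c[1],c[2]:c[3],::-1],(395,395),interpolation=cv2.INTER_CUBIC)
cv2.imwrite("pics/c16.png",np.hstack([A(s,(170,280,240,350),1),A(w,(20,260,140,380),1)]))
goto((0,0,0),67.6); blobs(w,.155)
print(np.round(s["T"][:3,3],2))
E
```

```text
clock 46.9 q7 -0.46 yaw -22.5 shift [-0.4946 -0.1028 -0.3302] F [-0.3 -0.2  0.3] open 1.002
rot [-0.007  0.01   1.572]
px [332. 379.] c 0.5601 -0.1642 size 393 17 long-ax deg 156.8 V 95
px [285. 440.] c 0.6718 -0.1358 size 86 24 long-ax deg 81.5 V 93
px [282.  67.] c 0.2215 0.0566 size 90 39 long-ax deg 48.3 V 96
px [153. 315.] c 0.5663 0.0916 size 139 73 long-ax deg 67.7 V 177
px [51. 70.] c 0.3726 0.2924 size 58 43 long-ax deg 22.1 V 188
[1.26 0.39 1.21]
```

View pics/c16.png

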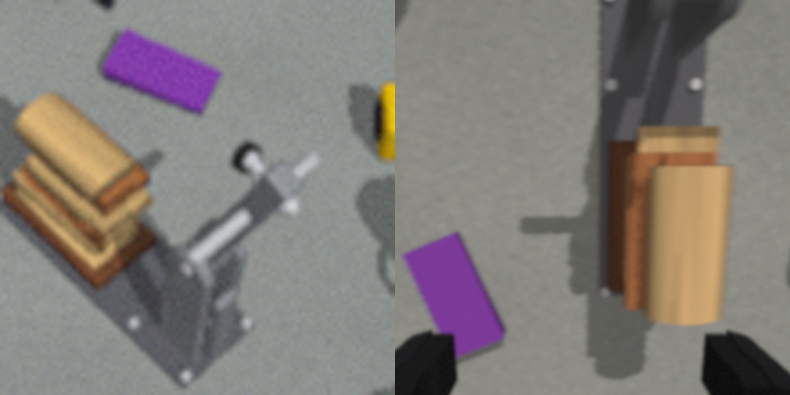

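The whole pile is up, level and square in the scene view (left half, pile at (80,190)), with the clamp arm back. Now I'll turn and go to the near handle.

move_arm --targets '[[[0,0,0.15,0,0.005,0.03,1],[0,0,0.15,0.005,0.02,0.03,1],[0,0,0.15,0.01,0.02,0.02,1],[0,0,0.15,0.01,0.02,0,1],[0,0,0.15,0.01,0.02,0,1]]]'

```text
clock: 47.4
tool_pos: [0.5334, 0.1853, 0.4132]
eef_rot: [0.984, 0.18, 0.007, 0.001]
contact_force: [-0.0, -0.2, -0.7]
opening: 1.001
```

move_arm --targets '[[[0,0,0.15,0.01,0.02,0,1],[0,0,0.15,0.01,0.02,0,1],[0,0,0.15,0.01,0.02,0,1],[0,0,0.15,0.01,0.02,0,1],[0,0,0.15,0.01,0.02,0,1]]]'

```text
clock: 47.9
tool_pos: [0.5913, 0.2868, 0.4112]
eef_rot: [0.85, 0.527, 0.008, -0.001]
contact_force: [0.3, 0.2, -0.2]
opening: 0.999
```

```bash
python3 - <<'E'
from h import *
goto((.591,.300,.266),67.6); s=r.snapshot("scene"); t=r.snapshot("top"); w=r.snapshot("wrist"); save(w,"w17",None,1.5)
for q in("handle_near","handle_far","pad"):
  for n,i in(("s",s),("t",t),("w",w)):
    for d in r.find_in(i,q)[:1]: print(q,n,np.round(d["centre"]),round(d["score"],2),"ray@.274",np.round(ray(i,d["centre"],.274),3))
P=bed2w(.2088,.066,.2736); print(P,[np.round(proj(i,P)) for i in(s,t,w)],"near end",np.round(proj(s,bed2w(.2088,.074,.2736))),"far end",np.round(proj(s,bed2w(.2088,-.074,.2736))))
E
```

```text
clock 47.9 q7 0.59 yaw 63.6 shift [-0.0003  0.0132 -0.1452] F [ 0.3  0.2 -0.2] open 0.999
rot [-0.01   0.012  0.069]
handle_near s [230. 313.] 0.73 ray@.274 [0.652 0.284 0.274]
handle_near t [118. 184.] 0.78 ray@.274 [0.678 0.263 0.274]
handle_near w [238. 259.] 0.71 ray@.274 [0.651 0.271 0.274]
handle_far s [227. 310.] 0.9 ray@.274 [0.647 0.273 0.274]
handle_far t [125. 189.] 0.7 ray@.274 [0.657 0.25  0.274]
handle_far w [236. 258.] 0.69 ray@.274 [0.649 0.271 0.274]
pad s [224. 310.] 0.43 ray@.274 [0.639 0.269 0.274]
pad w [260. 246.] 0.93 ray@.274 [0.669 0.246 0.274]
[0.5896666 0.2982279 0.2736   ] [array([216., 325.]), array([149., 172.]), array([178., 257.])] near end [214. 326.] far end [243. 292.]
```

The predicted handle end (214,326) matches the scene picture (214,328). Descending onto it.

move_arm --targets '[[[-0.01,0.012,0.069,0,0.013,-0.03,1],[0,0,0,0,0,-0.035,1],[0,0,0,0,0,-0.035,1],[0,0,0,0,0,-0.02,1],[0,0,0,0,0,0,1]]]'

```text
clock: 49.0
tool_pos: [0.59, 0.2993, 0.2913]
eef_rot: [0.832, 0.554, 0.003, 0.001]
contact_force: [-0.3, -0.6, 0.8]
opening: 0.999
```

```bash
python3 - <<'E'
from h import *
goto((.591,.300,.266),67.6)
E
```

```text
clock 49.0 q7 0.62 yaw 67.3 shift [ 0.001   0.0007 -0.0253] F [-0.3 -0.6  0.8] open 0.999
rot [-0.003  0.006  0.005]
```

move_arm --force 20 --targets '[[[0,0,0,0.001,0,-0.018,1],[0,0,0,0,0,-0.008,1],[0,0,0,0,0,-0.003,1],[0,0,0,0,0,0,0.5],[0,0,0,0,0,0,0]]]'

```text
clock: 49.5
tool_pos: [0.5934, 0.3003, 0.267]
eef_rot: [0.833, 0.554, 0.008, 0.001]
contact_force: [-0.1, 0.0, -0.2]
opening: 0.846
```

move_arm --targets '[[[0,0,0,0,0,0,0],[0,0,0,0,0,0,0],[0,0,0,0,0,0,0],[0,0,0,0,0,0,0],[0,0,0,0,0,0,0]]]'

```text
clock: 50.0
tool_pos: [0.5945, 0.3009, 0.2696]
eef_rot: [0.833, 0.554, 0.01, 0.001]
contact_force: [-0.1, -0.4, -0.1]
opening: 0.389
```

move_arm --targets '[[[0,0,0,0,0,0,0],[0,0,0,0,0,0,0],[0,0,0,0,0,0,0]]]'

```text
clock: 50.3
tool_pos: [0.5927, 0.2964, 0.2692]
eef_rot: [0.833, 0.553, 0.005, 0.003]
contact_force: [-2.0, -1.4, 2.8]
opening: 0.151
```

move_arm --targets '[[[0,0,0,-0.003,-0.008,0.002,0],[0,0,0,-0.004,-0.01,0.002,0],[0,0,0,-0.004,-0.01,0.001,0],[0,0,0,-0.004,-0.01,0.001,0],[0,0,0,-0.004,-0.01,0,0]]]'

```text
clock: 50.8
tool_pos: [0.5771, 0.2579, 0.2776]
eef_rot: [0.831, 0.556, 0.017, -0.002]
contact_force: [1.7, 4.6, -1.4]
opening: 0.146
```

```bash
cat >> h.py <<'E'
def hs():
    s=r.get_state(); p=s["tool_pos"]; d=np.array([p[0]-.5715,p[1]-.080]); X=d@[.379,.925]; Z=p[2]+.008; print("X",round(X,4),"Y",round(d@[-.925,.379],4),"Z",round(Z,4),"a",round(np.arctan2(Z-.16,.17-X),3),"rad",round(np.hypot(Z-.16,.17-X),4),np.round(s["contact_force"],1),round(s["opening"],3))
E
python3 -c "from h import *; hs()"
```

```text
X 0.1667 Y 0.0622 Z 0.2856 a 1.545 rad 0.1257 [ 1.7  4.6 -1.4] 0.146
```

move_arm --targets '[[[0,0,0,-0.004,-0.01,-0.001,0],[0,0,0,-0.004,-0.01,-0.002,0],[0,0,0,-0.004,-0.01,-0.003,0],[0,0,0,-0.004,-0.01,-0.004,0],[0,0,0,-0.004,-0.009,-0.005,0]]]'

```text
clock: 51.3
tool_pos: [0.5562, 0.2068, 0.2647]
eef_rot: [0.831, 0.556, 0.02, -0.002]
contact_force: [1.0, 2.6, 1.5]
opening: 0.148
```

```bash
python3 -c "from h import *; hs()"
```

```text
X 0.1114 Y 0.0622 Z 0.2727 a 1.091 rad 0.127 [1.  2.6 1.5] 0.148
```

move_arm --targets '[[[0,0,0,-0.003,-0.008,-0.005,0],[0,0,0,-0.003,-0.007,-0.006,0],[0,0,0,-0.003,-0.006,-0.007,0],[0,0,0,-0.002,-0.005,-0.007,0],[0,0,0,-0.002,-0.005,-0.008,0]]]'

```text
clock: 51.8
tool_pos: [0.5402, 0.1684, 0.2272]
eef_rot: [0.832, 0.555, 0.017, -0.001]
contact_force: [1.0, 1.8, 1.6]
opening: 0.149
```

```bash
python3 -c "from h import *; hs()"
```

```text
X 0.07 Y 0.0625 Z 0.2352 a 0.645 rad 0.1252 [1.  1.8 1.6] 0.149
```

move_arm --targets '[[[0,0,0,-0.001,-0.003,-0.005,0],[0,0,0,-0.001,-0.002,-0.005,0],[0,0,0,-0.001,-0.002,-0.004,0],[0,0,0,0,-0.001,-0.003,0],[0,0,0,0,0,-0.001,0]]]'

```text
clock: 52.3
tool_pos: [0.5354, 0.157, 0.2049]
eef_rot: [0.832, 0.555, 0.013, -0.001]
contact_force: [1.2, -1.1, -2.6]
opening: 0.153
```

```bash
python3 - <<'E'
from h import *
hs(); s=r.snapshot("scene"); save(s,"s20",(150,290,200,380),4)
E
```

```text
X 0.0576 Y 0.0626 Z 0.2129 a 0.44 rad 0.1242 [ 1.2 -1.1 -2.6] 0.153
```

move_arm --targets '[[[0,0,0,0,-0.001,-0.004,0],[0,0,0,0,-0.001,-0.004,0],[0,0,0,0,0,-0.003,0],[0,0,0,0,0,-0.002,0]]]'

```text
clock: 52.75
tool_pos: [0.5339, 0.1534, 0.1918]
eef_rot: [0.832, 0.554, 0.011, -0.001]
contact_force: [-6.2, -1.9, 23.8]
opening: 0.152
```

```bash
python3 -c "from h import *; hs()"
```

```text
X 0.0536 Y 0.0625 Z 0.1998 a 0.329 rad 0.123 [-6.2 -1.9 23.8] 0.152
```

move_arm --targets '[[[0,0,0,0,0,0.002,0.3],[0,0,0,0,0,0,0.6],[0,0,0,0,0,0,0.8],[0,0,0,0,0,0,0.9],[0,0,0,0,0,0,0.9]]]'

```text
clock: 53.25
tool_pos: [0.5347, 0.1549, 0.1943]
eef_rot: [0.832, 0.555, 0.013, -0.001]
contact_force: [-0.0, 0.2, -1.0]
opening: 0.582
```

move_arm --targets '[[[0,0,0,0,0,0,0.9],[0,0,0,-0.004,0.002,0.02,0.9],[0,0,0,-0.005,0.002,0.04,0.9],[0,0,0,-0.02,0.005,0.04,0.9],[0,0,0,-0.03,0.01,0.04,0.9]]]'

```text
clock: 53.75
tool_pos: [0.4743, 0.1711, 0.3317]
eef_rot: [0.833, 0.553, 0.007, -0.001]
contact_force: [-0.1, 0.1, -0.1]
opening: 0.901
```

move_arm --targets '[[[0,0,0,-0.03,0.02,0.02,0.9],[0,0,0,-0.04,0.02,0,0.9],[0,0,0,-0.04,0.02,0,0.9],[0,0,0,0,0,0,0.9],[0,0,0,0,0,0,0.9]]]'

```text
clock: 54.25
tool_pos: [0.3599, 0.2352, 0.359]
eef_rot: [0.832, 0.554, 0.014, -0.002]
contact_force: [0.1, 0.1, 0.4]
opening: 0.901
```

```bash
python3 - <<'E'
from h import *
st(); w=r.snapshot("wrist"); s=r.snapshot("scene"); t=r.snapshot("top")
A=lambda s,c:cv2.resize(s["frame"][c[0]:c[1],c[2]:c[3],::-1],(395,395),interpolation=cv2.INTER_CUBIC)
B=np.vstack([np.hstack([A(s,(170,280,230,340)),A(t,(125,215,200,290))])]); C=cv2.resize(w["frame"][...,::-1],(263,197))
full=np.zeros((197,790,3),np.uint8); full[:,:263]=C; full[:,263:526]=cv2.resize(s["frame"][...,::-1],(263,197)); full[:,526:789]=cv2.resize(t["frame"][...,::-1],(263,197))
cv2.imwrite("pics/c21.png",np.vstack([B,full]))
print("pad pred scene",proj(s,bed2w(0,0,.176)))
E
```

```text
54.25 [0.3599 0.2352 0.359 ] [[0.386, 0.922, 0.022], [0.922, -0.386, 0.019], [0.026, 0.013, -1.0]] [0.05 0.13 0.38] 0.901
pad pred scene (np.float64(204.7884197835654), np.float64(261.40901451824595))
```

View pics/c21.png

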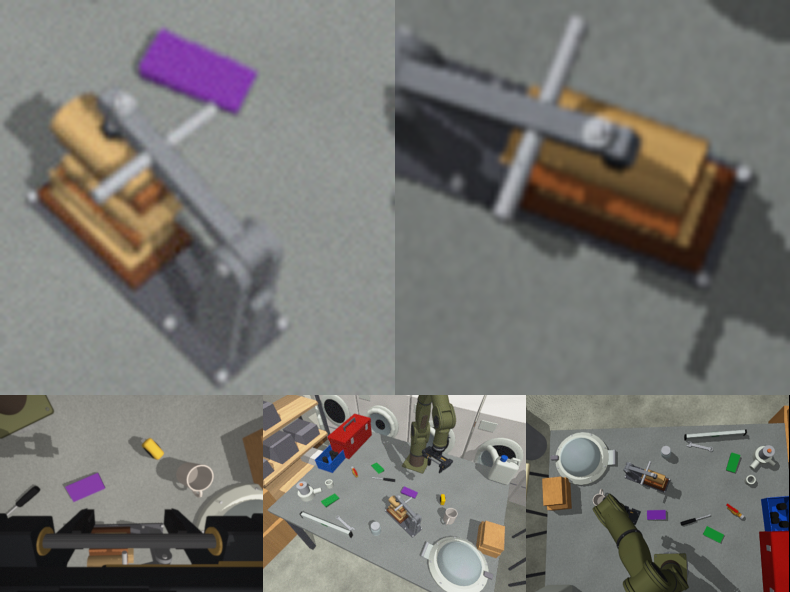

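The pad rests on the half-round at (107,125) left and (617,145) right, and the pile is upright under the arm. Mug and jar are untouched. Last, a stillness check, then I'll hand it in.

move_arm --targets '[[[0,0,0,0,0,0,0.9],[0,0,0,0,0,0,0.9],[0,0,0,0,0,0,0.9],[0,0,0,0,0,0,0.9],[0,0,0,0,0,0,0.9]]]'

```text
clock: 54.9
tool_pos: [0.3641, 0.2324, 0.3576]
eef_rot: [0.835, 0.55, 0.013, -0.001]
contact_force: [0.7, 0.2, 0.2]
opening: 0.899
```

```bash
python3 - <<'E'
from h import *
f=lambda n:cv2.GaussianBlur(r.snapshot(n)["frame"],(5,5),0).astype(float)
old=cv2.imread("pics/c21.png")[:395,:395]
s=r.snapshot("scene"); a=cv2.resize(s["frame"][170:280,230:340,::-1],(395,395),interpolation=cv2.INTER_CUBIC)
g=lambda i:cv2.GaussianBlur(cv2.cvtColor(i,cv2.COLOR_BGR2GRAY),(9,9),0).astype(np.float32)
print("diff max",np.abs(g(a)-g(old)).max(),"shift",cv2.phaseCorrelate(g(old),g(a)))
print(r.get_state()["clock"]); print(r.finish_job())
E
```

```text
diff max 8.0 shift ((-0.002280146001396588, -0.00044821045798926207), 0.8236387763977051)
54.95
the job is handed in; nothing more can be done
None
```

I swung the clamp arm back to its rear stop, where it stayed open. All six offcuts are stacked on the middle of the bed. From the bottom: wedge, wedge turned end for end, mitred, undercut, rebated, half-round. I then lowered the arm until its pad rested on the pile and let go of the handle. I handed the job in at about 55 s of the 210 s.

**Last checks**
- **Pile and pad:** the final pictures show the pile upright and the pad sitting on the half-round.
- **Stillness:** two scene pictures about 0.6 s apart show no movement.
- **Mug and jar:** both look undisturbed.
- **Robot:** it is clear of everything.

**Not exact or not as planned**
- The grip slackened once while pushing the clamp arm back, without consequence.
- I first gripped the mitred piece too high, so I opened and gripped it again lower.
- Two wrist joints reached their range limits while I picked up the half-round, so that grasp was tilted by about 0.03 rad.
- By the tool reading, the half-round sits about 4 mm off the bed's middle line.
- I estimated the pad's contact angle (about 0.3 rad) from the handle position and did not measure it.

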